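# Load and start the paint tin shaker

## Task

Shake the paint tins: pull the shaker's tray out to its stop, stand every small sealed tin waiting on the cardboard sheet upright in the tray, and push the tray fully home. Then turn the black timer knob until the white line on it points at the black tab on the white ring around it, and only after that press the start button fully down and let it go. Leave the solvent can, the beaker on the scale and the spatula where they are.

Things in the scene. Friction and masses are not known exactly. Their poses are not given: they have to be found in the camera images.
- shaker: Grey bench-top tin shaker, a fixed box 210 deep (x) x 340 wide (y) x 125 mm high. Origin: bottom middle of its front face, on the bench; its x points into the machine (away from the robot), y to its left, z up. The tray opens out of the front (-x); the knob and the button stand on its top near the front edge.
- tray (a joint): How far the tray is pulled out, in m: 0 fully home, 0.17 at the stop. It slides along the shaker's -x, stays where it is left, and takes about 2 N. It may start a little ajar.
- tray_floor (a point): Middle of the upper face of the tray's floor, 12 mm above the bench; moves with the tray, axes as the shaker's. Inside: 171 mm deep (x), 300 mm wide (y). Side and rear walls stand 32 mm above the floor, the front plate (outer face 96 mm in front of this point) 74 mm. The shaker's roof leaves 92 mm above the floor, so standing tins pass under it.
- tray_handle (a point): Middle of the tray's handle, a level round aluminium bar 12 mm thick and 120 mm long along the shaker's y, 45 mm in front of the tray's front plate and 72 mm above the bench; can be pinched from above with the fingers closing along the shaker's x.
- timer (a joint): Angle of the timer knob in rad, 0 to 3.4, growing clockwise seen from above. At 0 its white line points along the shaker's -x (to the robot); turns with about 0.05 N m and stays where it is left.
- timer_grip (a point): On the knob's vertical axis, 37 mm above the shaker's top, where its bar is gripped; turns with the knob. The knob: a black disc 56 mm across with an upright bar on it, 53 mm long (along this point's x), 14 mm thick (y), from 23 mm below to 7 mm above this point. The white line lies on the -x half of the bar's top.
- timer_pointer (a point): Point 40 mm from the knob's axis in the direction in which the white line points, 6 mm above the shaker's top; turns with the knob.
- set_ring: Fixed white ring 124 mm across around the knob on the shaker's top, with one raised black tab, 18 x 5 x 8 mm high, at 42 to 60 mm from the axis. Origin on the knob's axis at the shaker's top; the tab lies along its -x. The timer angle that is wanted puts the white line in line with this tab.
- set_mark (a point): Point 40 mm from the knob's axis in the direction of the black tab, 6 mm above the shaker's top. The knob is set when timer_pointer lies here (horizontally).
- start (a joint): Travel of the start button in m: 0 up, 0.008 fully down; springs back, 5 N fully down.
- start_top (a point): Middle of the top face of the start button, a round black push button 34 mm across in an aluminium collar 50 mm across, top 24 mm above the shaker's roof; it is pressed straight down.
- tin1: One of up to four equal small sealed paint tins (2 to 4 are present, None if absent): a plain steel cylinder with a paper band, 58 mm in diameter, 75 mm high, 0.2 to 0.4 kg. Origin at the centre of its underside, z up along its axis. Starts standing on the cardboard sheet on the bench.
- tin2: One of up to four equal small sealed paint tins (2 to 4 are present, None if absent): a plain steel cylinder with a paper band, 58 mm in diameter, 75 mm high, 0.2 to 0.4 kg. Origin at the centre of its underside, z up along its axis. Starts standing on the cardboard sheet on the bench.
- tin3: One of up to four equal small sealed paint tins (2 to 4 are present, None if absent): a plain steel cylinder with a paper band, 58 mm in diameter, 75 mm high, 0.2 to 0.4 kg. Origin at the centre of its underside, z up along its axis. Starts standing on the cardboard sheet on the bench.
- tin4: One of up to four equal small sealed paint tins (2 to 4 are present, None if absent): a plain steel cylinder with a paper band, 58 mm in diameter, 75 mm high, 0.2 to 0.4 kg. Origin at the centre of its underside, z up along its axis. Starts standing on the cardboard sheet on the bench.
- sheet: Cardboard sheet on the bench, 250 x 250 x 1 mm, on which the tins start; fixed, origin at its centre.
- solvent_can: Bystander: upright square solvent can, 90 x 130 mm, 202 mm high with its cap; origin at the centre of its underside. Leave alone.
- beaker: Bystander: clear plastic beaker 90 mm across, 110 mm high, standing on the scale's pan 50 mm above the bench; origin at the centre of its underside. Leave alone.
- scale: Fixed bench scale, 190 x 170 mm, 40 mm high with a round pan to 50 mm; origin at the centre of its underside.
- spatula: Bystander: stirring spatula lying on the bench far to the left of the shaker; origin at its underside. Leave alone.
There are look-alikes about, which are no part of the job. What is shaped like the tin4 but orange is not meant. What is shaped like the tin2 but turquoise is not meant.

How it is judged:
On the way, in this order (a step that is already met when the one before it is completed fails the run):
1. the tray is pulled out to its stop (value of joint tray above 0.162 m), for 0.2 s.
2. every tin stands upright in the pulled-out tray (x of tin1 in the frame of tray_floor between -0.09 and 0.09 m and y of tin1 in the frame of tray_floor between -0.155 and 0.155 m and z of tin1 in the frame of tray_floor between -0.008 and 0.008 m and angle between each of tin1, tin2, tin3, tin4's own z axis and vertical below 0.15 rad and x of tin2 in the frame of tray_floor between -0.09 and 0.09 m and y of tin2 in the frame of tray_floor between -0.155 and 0.155 m and z of tin2 in the frame of tray_floor between -0.008 and 0.008 m and x of tin3 in the frame of tray_floor between -0.09 and 0.09 m and y of tin3 in the frame of tray_floor between -0.155 and 0.155 m and z of tin3 in the frame of tray_floor between -0.008 and 0.008 m and x of tin4 in the frame of tray_floor between -0.09 and 0.09 m and y of tin4 in the frame of tray_floor between -0.155 and 0.155 m and z of tin4 in the frame of tray_floor between -0.008 and 0.008 m and value of joint tray above 0.12 m), for 0.3 s.
3. the tray is pushed fully home with the tins in it (x of tin1 in the frame of tray_floor between -0.09 and 0.09 m and y of tin1 in the frame of tray_floor between -0.155 and 0.155 m and z of tin1 in the frame of tray_floor between -0.008 and 0.008 m and angle between each of tin1, tin2, tin3, tin4's own z axis and vertical below 0.15 rad and x of tin2 in the frame of tray_floor between -0.09 and 0.09 m and y of tin2 in the frame of tray_floor between -0.155 and 0.155 m and z of tin2 in the frame of tray_floor between -0.008 and 0.008 m and x of tin3 in the frame of tray_floor between -0.09 and 0.09 m and y of tin3 in the frame of tray_floor between -0.155 and 0.155 m and z of tin3 in the frame of tray_floor between -0.008 and 0.008 m and x of tin4 in the frame of tray_floor between -0.09 and 0.09 m and y of tin4 in the frame of tray_floor between -0.155 and 0.155 m and z of tin4 in the frame of tray_floor between -0.008 and 0.008 m and value of joint tray below 0.005 m), for 0.2 s.
4. the knob's white line points at the tab (horizontal distance between timer_pointer and set_mark below 0.006 m and value of joint tray below 0.005 m), for 0.2 s.
5. the start button is pressed fully down (all of step 4 and value of joint start above 0.007 m), for 0.1 s.
6. the start button is released (value of joint start below 0.002 m), for 0.2 s.
At the end, for the whole second after the job is handed in: Every tin stands upright (within 0.15 rad), at rest, on the tray's floor; tray home within 5 mm; knob pointer within 6 mm (8.6 degrees) of the tab's mark; button up again; solvent can, beaker and spatula within 30 mm of their starts (all of step 4 and x of tin1 in the frame of tray_floor between -0.09 and 0.09 m and y of tin1 in the frame of tray_floor between -0.155 and 0.155 m and z of tin1 in the frame of tray_floor between -0.008 and 0.008 m and angle between each of tin1, tin2, tin3, tin4's own z axis and vertical below 0.15 rad and x of tin2 in the frame of tray_floor between -0.09 and 0.09 m and y of tin2 in the frame of tray_floor between -0.155 and 0.155 m and z of tin2 in the frame of tray_floor between -0.008 and 0.008 m and x of tin3 in the frame of tray_floor between -0.09 and 0.09 m and y of tin3 in the frame of tray_floor between -0.155 and 0.155 m and z of tin3 in the frame of tray_floor between -0.008 and 0.008 m and x of tin4 in the frame of tray_floor between -0.09 and 0.09 m and y of tin4 in the frame of tray_floor between -0.155 and 0.155 m and z of tin4 in the frame of tray_floor between -0.008 and 0.008 m and linear speed of each of tin1, tin2, tin3, tin4 below 0.02 m/s and value of joint start below 0.002 m and distance of each of solvent_can, beaker, spatula from where it was at the start of the episode below 0.03 m); the robot touches nothing.
It fails at once if the start button is pressed while the tray is open or the knob is off its mark (value of joint start above 0.004 m and (value of joint tray above 0.01 m or horizontal distance between timer_pointer and set_mark above 0.0075 m)).
It fails at once if the solvent can is moved (distance of solvent_can from where it was at the start of the episode above 0.03 m).
It fails at once if the beaker is moved (distance of beaker from where it was at the start of the episode above 0.03 m).
It fails at once if the spatula is moved (distance of spatula from where it was at the start of the episode above 0.03 m).
Of tin1, tin2, tin3, tin4 only 2 to 4 are there at a start; the rules pass over those that are not, and their reading is None.
At some moment in a run one of tin1, tin2, tin3, tin4 may be knocked a few centimetres aside while the robot is not near it.
It also fails if it takes over 210 s, if anything falls off the work surface, if the arm or the gripper's body presses on something with over 40 N, if the wrist force passes 120 N, or if a joint passes its speed limit or range.

## Robot

A 7-joint arm with a two-finger parallel gripper is mounted at the origin on the work surface. World frame = base frame: x ahead of the robot, y to its left, z up, the work surface at z = 0. Lengths are in m, angles in rad, forces in N, time in s.
With the tool pointing down it reaches from about 0.425 to 0.875 m from the base axis. Payload 9.9 kg.
Tool frame: the origin (TCP) lies at the very end of the fingers, on their centre line; the grasp point (between the pads) lies 19 mm behind it; z points along the fingers, x is the direction in which the jaws open and shut, and the axes are right-handed (so a half turn about z gives the same grasp; the last joint's range is limited). The gripper opens to 85 mm and grips with 20 to 120 N. Pads are 22 mm wide; open, the fingers measure 114 mm over their backs; the gripper's body (76 mm by 85 mm) begins 54 mm behind the grasp point. The pads swing forward as they close: fully open they stand 13 mm farther back than shut.
Start: joints at [-1.418, 0.576, 0.025, 1.437, -0.015, 1.129, -0.057], TCP at [0.158, 0.656, 0.231] pointing down, gripper open.
Joint ranges: [-2.76, 2.76], [-0.34, 2.15], [-1.52, 1.57], [0.19, 2.46], [-1.09, 4.23], [0.17, 1.99], [-2.82, 2.82]. Speed limits (rad/s): [2.22, 2.22, 3.01, 3.01, 3.14, 3.14, 3.14].

## Interface

Orientations are given as a unit quaternion [w, x, y, z].
In Python, from rig import env gives the robot as it stands.
- The arm moves only by the tool step_arm, never from a script. Its argument "plan" is one flat list of numbers, 4 for each row, row after row: the shift along the tool's x, y, z as a fraction of full scale, then the turn about the tool's z as a fraction of full scale. In form: [dx, dy, dz, yaw, dx, dy, dz, yaw, ...]. A call has 1 to 8 rows; each row is the pose to reach, as a shift and turn from the pose commanded when the call began, along the tool's axes at that moment; what a row does not reach only later rows make up. Full scale, the value 1, is 30 cm for a shift and 90 degrees for a turn. A row lasts 1/12 s, in which the tool goes at most 41.7 mm and 7.16 degrees, less where a joint would pass 70% of its speed; a pose out of reach is approached as far as the arm can. A call with a number of a shift or a turn outside -1 to 1 is refused whole. A call with a gripper value outside its range is refused whole. "hand" is the closure, from -1 (fully open) to 1 (shut), set as the call begins (left out, the last holds). The fingers move at their own pace and stop on an object; "force" is the grip in N (left out, the last holds). Time passes only in rows, so rows that repeat a pose let the fingers close. It gives the time, the measured TCP pose, the force and the opening at its end, in the units of the state.
- env.read_state(): the state, without advancing time (a new reading comes with each control period).
- env.read_camera(name): name is "scene" or "top"; returns (picture, depth): 400x640x3 uint8, blue, green, red; 400x640 float32, m along the optical axis (not along the pixel's ray), 0 where there is no reading.
- env.calibration(name): a dict with "camera_matrix" (3x3 intrinsics, pixels), "k1" (the pictures are not rectified: a ray, as slopes to the right and down, at radius r is drawn at 1 + k1 r^2 times it, then the intrinsics apply), "rvec" (rotation vector, rad) and "tvec" (3), from world to camera coordinates, as OpenCV has them. Camera axes: x right, y down, z forward; pixel columns grow to the right and rows downward; lengths in m; the calibration is good to about 2 mm. A picture is of the moment at which its call begins. calibration takes no time and is no camera call.
- env.finish_job(): hands the job in, once; it reports no verdict.
The state is a dict: "time_s": time; "joint_positions": joint angles; "qvel": joint speeds; "joint_efforts": joint torques, N m; "position": TCP position; "orientation": TCP orientation; "force": force on the tool from outside, world axes, zero at the start; "torque": the same for the moment, N m; "grip_width": finger opening in m.
Only numpy, scipy, OpenCV 4.12 (cv2) and the standard library are available. Lean on these libraries where they do the work, as an engineer would, in place of code of your own. Each camera call takes 0.05 s, during which the arm holds its last target.

## Working session

There is one attempt and no reset: what is moved stays moved. The work goes in short steps, Python scripts to look and compute and a tool call to move; the robot and the scene stay as the last step left them, time stands still between calls to the robot, and variables do not carry over. Pictures are saved under pics/ and viewed, and the job is handed in when it is done.

Besides the shell and the picture viewer there is one more tool, called after "Request:" as name(argument=value, ...) on one line, values as JSON. step_arm: Moves the arm, as the interface text tells. Shift numbers are shares of 30 cm and turn numbers shares of 90 degrees, none past 1 either way. Its arguments: {"type":"object","properties":{"plan":{"type":"array"},"hand":{"type":"number"},"force":{"type":"number"}},"required":["plan"]}

```bash
ls; mkdir -p pics
cat > h.py <<'E'
import numpy as np, cv2
from rig import env
def cap(tag):
    out={}
    for n in("scene","top"):
        p,d=env.read_camera(n); cv2.imwrite(f"pics/{tag}_{n}.png",p); np.save(f"pics/{tag}_{n}.npy",d); out[n]=(p,d)
    return out
def cam(n):
    c=env.calibration(n); K=np.array(c["camera_matrix"],float);R,_=cv2.Rodrigues(np.array(c["rvec"],float));t=np.array(c["tvec"],float).ravel()
    return K,float(c["k1"]),R,t
def ray(n,u,v):
    K,k1,R,t=cam(n); x=(u-K[0,2])/K[0,0];y=(v-K[1,2])/K[1,1]
    p=cv2.undistortPoints(np.array([[[float(u),float(v)]]]),K,np.array([k1,0,0,0.]))[0,0]
    d=R.T@np.array([p[0],p[1],1.]); return -R.T@t,d
def onz(n,u,v,z):
    o,d=ray(n,u,v); return o+d*(z-o[2])/d[2]
def dep(n,u,v,D):
    o,d=ray(n,u,v); return o+d*D[int(v),int(u)]
def proj(n,P):
    K,k1,R,t=cam(n); r,_=cv2.projectPoints(np.array([P],float),cv2.Rodrigues(R)[0],t,K,np.array([k1,0,0,0.])); return r[0,0]
def cloud(n,D):
    K,k1,R,t=cam(n); h,w=D.shape; u,v=np.meshgrid(np.arange(w),np.arange(h))
    p=cv2.undistortPoints(np.stack([u,v],-1).reshape(-1,1,2).astype(float),K,np.array([k1,0,0,0.]))[:,0]
    c=np.c_[p,np.ones(len(p))]*D.reshape(-1,1); return ((c-t)@R).reshape(h,w,3)
def tool(dw):
    "world shift -> tool fractions"
    from scipy.spatial.transform import Rotation as Ro
    q=env.read_state()["orientation"]; return Ro.from_quat([q[1],q[2],q[3],q[0]]).as_matrix().T@np.array(dw)/0.3
E
python3 - <<'E'
from h import *
cap("a")
for n in("scene","top"):print(n,env.calibration(n), "pos",-cam(n)[2].T@cam(n)[3])
print(env.read_state())
E
```

```text
pics
scene {'camera_matrix': array([[463.22659004,   0.        , 328.45806376],
       [  0.        , 463.22659004, 207.82311909],
       [  0.        ,   0.        ,   1.        ]]), 'k1': -0.04597266584188271, 'rvec': array([ 1.06712526,  2.39280187, -1.04972969]), 'tvec': array([ 0.3438419 , -0.21122878,  1.99535729])} pos [1.41575904 0.83024437 1.20441529]
top {'camera_matrix': array([[373.03776909,   0.        , 319.16214348],
       [  0.        , 373.03776909, 204.09823536],
       [  0.        ,   0.        ,   1.        ]]), 'k1': -0.06521049990387591, 'rvec': array([ 2.12304892, -2.14963326,  0.19398049]), 'tvec': array([0.02012467, 0.53159218, 1.07009937])} pos [0.34170555 0.0256381  1.1448528 ]
{'time_s': 0.1, 'joint_positions': array([-1.41780771,  0.57645378,  0.02482229,  1.4378451 , -0.01497799,
        1.12901781, -0.05650524]), 'qvel': array([ 0.00012771, -0.0005918 , -0.00049752, -0.00213219, -0.00120316,
       -0.00124057, -0.00025981]), 'joint_efforts': array([ 6.25142115e-03, -7.67295241e+01,  2.25768328e+00, -2.86607695e+01,
        1.58098812e-02,  8.51108838e-03, -2.72159809e-05]), 'position': array([0.15823036, 0.655756  , 0.23051703]), 'orientation': array([ 5.09138494e-04,  7.85660713e-01,  6.18657135e-01, -5.77508930e-04]), 'force': array([-0.31538628,  0.50214078,  0.1239457 ]), 'torque': array([ 0.04983494, -0.00801239,  0.05438292]), 'grip_width': 0.08532410347587849}
```

View pics/a_scene.png

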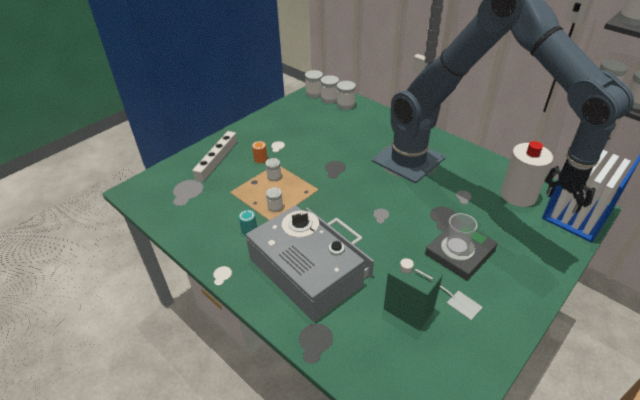

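View pics/a_top.png

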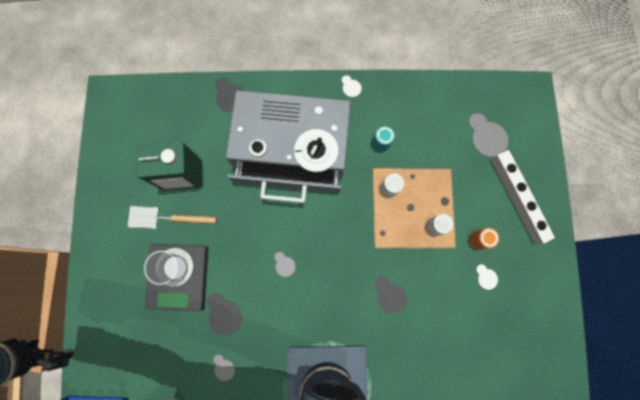

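Run:
```python
from h import *
p=cv2.imread("pics/a_top.png");s=cv2.imread("pics/a_scene.png")
cv2.imwrite("pics/c1.png",cv2.resize(p[80:215,215:360],None,fx=4,fy=4,interpolation=cv2.INTER_CUBIC))
cv2.imwrite("pics/c2.png",cv2.resize(p[110:260,365:505],None,fx=4,fy=4,interpolation=cv2.INTER_CUBIC))
cv2.imwrite("pics/c3.png",cv2.resize(s[130:320,225:380],None,fx=3,fy=3,interpolation=cv2.INTER_CUBIC))
D=np.load("pics/a_top.npy");C=cloud("top",D)
for z0,z1,nm in((.07,.085,"tins"),(.118,.132,"roof")):
    m=((C[...,2]>z0)&(C[...,2]<z1)&(D>0)).astype(np.uint8)
    n,l,st,ce=cv2.connectedComponentsWithStats(m)
    for i in range(1,n):
        if st[i,4]>60:
            P=C[l==i]; print(nm,ce[i],st[i],P.mean(0),P.min(0),P.max(0), cv2.minAreaRect(P[:,:2].astype(np.float32)))
```

```text
tins [384.22580645 135.15053763] [375 126  19  19 279] [ 0.73592304 -0.18568425  0.07547803] [ 0.70640116 -0.2131214   0.07018475] [ 0.7658532 -0.1580637  0.0815224] ((0.735592782497406, -0.18610861897468567), (0.057282086461782455, 0.056318819522857666), 27.7716121673584)
tins [184.43137255 176.6372549 ] [153 153  44  33 102] [0.61354169 0.41145087 0.07733013] [0.58844306 0.37655148 0.07046494] [0.68341802 0.50287658 0.08499184] ((0.6087544560432434, 0.42159751057624817), (0.06959850341081619, 0.15241855382919312), 38.57347106933594)
tins [281.99190283 189.73481781] [228 175 103  28 494] [0.57010258 0.12202294 0.07805097] [ 0.53288487 -0.01862861  0.07004111] [0.61516455 0.27996339 0.08496596] ((0.5700681209564209, 0.133099764585495), (0.30057206749916077, 0.05986969918012619), 83.57561492919922)
tins [393.68070175 183.0245614 ] [385 174  19  19 285] [ 0.5872054  -0.20695016  0.07553216] [ 0.55947229 -0.23538745  0.07000035] [ 0.61520855 -0.1811212   0.08084942] ((0.5873394012451172, -0.20825597643852234), (0.05572330206632614, 0.05426931753754616), 0.05754068121314049)
tins [442.89
[... 915 characters left out ...]
468 -0.08019632  0.11802192] [0.86130572 0.27841826 0.1319968 ] ((0.7345815300941467, 0.10061174631118774), (0.34274977445602417, 0.22505469620227814), 83.2052001953125)
roof [180.17525773 171.44329897] [153 148  39  35  97] [0.61670014 0.40715617 0.12529194] [0.58750517 0.37681961 0.11813692] [0.68398206 0.48538867 0.13199141] ((0.6116802096366882, 0.4116443991661072), (0.06669656187295914, 0.13992410898208618), 43.4036865234375)
roof [155.17105263 267.94736842] [151 254  14  28  76] [0.34687357 0.46344224 0.12502853] [0.3117846  0.43595184 0.11815305] [0.38476697 0.47561637 0.13187687] ((0.34629184007644653, 0.457791805267334), (0.07385645061731339, 0.03482376039028168), 7.095346450805664)
```

View pics/c1.png

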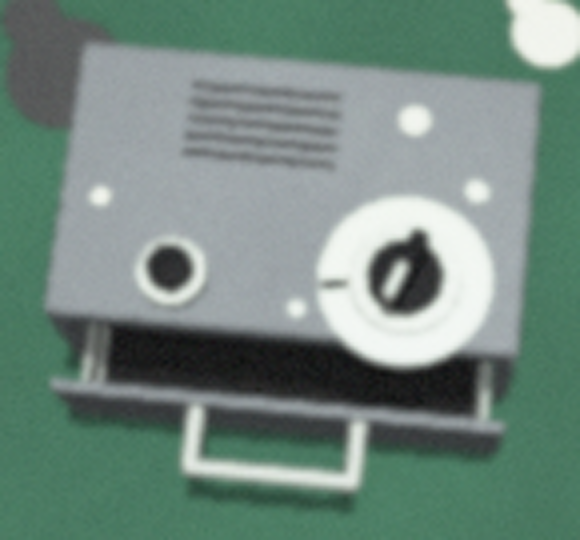

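View pics/c2.png

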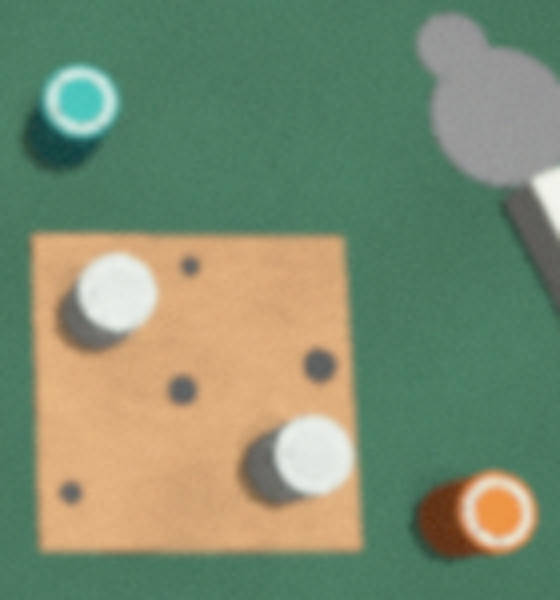

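View pics/c3.png

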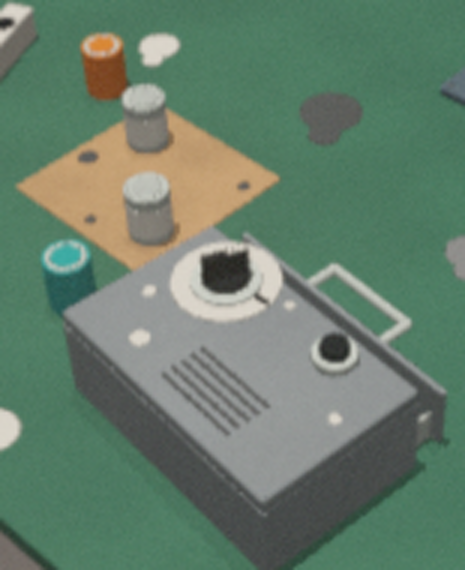

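```bash
cat >> h.py <<'E'
def c1(x,y): return 215+(x+.5)/4-.5, 80+(y+.5)/4-.5
E
python3 - <<'E'
from h import *
for nm,(x,y),z in (("RL",(85,42),.125),("RR",(540,85),.125),("FL",(47,312),.125),("FR",(515,355),.125),("hL",(188,466),.075),("hR",(357,482),.075),("plateL",(55,384),.086),("plateR",(503,428),.086),("btn",(170,267),.149),("knob",(403,282),.125+.015),("ringc",(406,282),.127),("lineA",(389,297),.169),("lineB",(408,260),.169),("tabA",(322,284),.133),("tabB",(347,283),.133)):
    print(nm,onz("top",*c1(x,y),z).round(4))
p=cv2.imread("pics/a_top.png");C=cloud("top",np.load("pics/a_top.npy"))
# ring mask: bright in crop
g=p.min(2); m=(g>200).astype(np.uint8); m[:110]=0;m[172:]=0;m[:,:293]=0;m[:,342:]=0
n,l,st,ce=cv2.connectedComponentsWithStats(m)
i=1+st[1:,4].argmax(); cs,_=cv2.findContours((l==i).astype(np.uint8),cv2.RETR_EXTERNAL,cv2.CHAIN_APPROX_NONE)
c=max(cs,key=len); h=cv2.convexHull(c); P=np.array([onz("top",*q[0],.126)[:2] for q in h],np.float32)
print("ring",cv2.minEnclosingCircle(P),cv2.fitEllipse(P))
# high points on knob
m=(C[...,2]>.155)&(C[...,0]>.55)&(C[...,0]<.78)&(abs(C[...,1]-.02)<.07)
P=C[m];print("bar",m.sum(),P.mean(0),cv2.minAreaRect(P[:,:2].astype(np.float32)))
m=(C[...,2]>.142)&(C[...,2]<.155)&(C[...,0]>.55)&(C[...,0]<.78)&(abs(C[...,1]-.18)<.04)
P=C[m];print("btn",m.sum(),P.mean(0),P.min(0),P.max(0))
E
```

```text
RL [0.8625 0.2558 0.125 ]
RR [ 0.8243 -0.079   0.125 ]
FL [0.6553 0.2765 0.125 ]
FR [ 0.6197 -0.0554  0.125 ]
hL [0.5523 0.1816 0.075 ]
hR [0.539  0.0582 0.075 ]
plateL [0.6124 0.2784 0.086 ]
plateR [ 0.5756 -0.0484  0.086 ]
btn [0.6793 0.1855 0.149 ]
knob [0.6694 0.0232 0.14  ]
ringc [0.6736 0.021  0.127 ]
lineA [0.6494 0.0329 0.169 ]
lineB [0.6756 0.0196 0.169 ]
tabA [0.6708 0.0804 0.133 ]
tabB [0.6714 0.0627 0.133 ]
ring ((0.6757628321647644, 0.02200700156390667), 0.0630188137292862) ((0.6764134168624878, 0.021705521270632744), (0.12344551086425781, 0.125099778175354), 3.716688632965088)
bar 109 [0.67138815 0.02147109 0.1675975 ] ((0.6729022860527039, 0.02156160958111286), (0.014329939149320126, 0.054545801132917404), 63.32377624511719)
btn 114 [0.6797616  0.18628543 0.14806101] [0.66401572 0.16952454 0.14203252] [0.70058048 0.20316842 0.15246162]
```

```bash
cat >> h.py <<'E'
def go(x,y,z,ang=None):
    "ang: world angle (deg) of tool x, mod 180"
    s=env.read_state(); from scipy.spatial.transform import Rotation as Ro
    q=s["orientation"];R=Ro.from_quat([q[1],q[2],q[3],q[0]]).as_matrix()
    d=R.T@(np.array([x,y,z])-s["position"])
    a=np.degrees(np.arctan2(R[1,0],R[0,0])); yaw=0
    if ang is not None: yaw=-((ang-a+90)%180-90)
    print("pos",s["position"].round(4),"ang",round(a,2),"j7",s["joint_positions"][6].round(3),"t",round(s["time_s"],2),"F",s["force"].round(1),"w",s["grip_width"].round(4))
    print("FRAC",(d/.3).round(4),"yaw",round(yaw/90,4), "yawdeg",round(yaw,2),"dist mm",round(1000*np.linalg.norm(d)))
E
python3 -c "
from h import *
go(.40,.42,.28,40);go(.5457,.12,.28,-6.1)"
```

```text
Traceback (most recent call last):
  File "h.py", line 37, in go
    print("pos",s["position"].round(4),"ang",round(a,2),"j7",s["joint_positions"][6].round(3),"t",round(s["time_s"],2),"F",s["force"].round(1),"w",s["grip_width"].round(4))
                                                                                                                                                   ^^^^^^^^^^^^^^^^^^^^^
AttributeError: 'float' object has no attribute 'round'
```

```bash
sed -i 's/s\["grip_width"\].round(4)/round(float(s["grip_width"]),4)/' h.py
python3 -c "
from h import *
go(.40,.42,.28,40);go(.5457,.12,.28,-6.1)"
```

```text
pos [0.1582 0.6558 0.2305] ang 76.44 j7 -0.057 t 0.1 F [-0.3  0.5  0.1] w 0.0853
FRAC [-0.5752  0.9677 -0.164 ] yaw 0.4048 yawdeg 36.44 dist mm 341
pos [0.1582 0.6558 0.2305] ang 76.44 j7 -0.057 t 0.1 F [-0.3  0.5  0.1] w 0.0853
FRAC [-1.4334  1.6744 -0.1626] yaw 0.9171 yawdeg 82.54 dist mm 663
```

Request:
step_arm(plan=[-0.57,0.96,-0.17,0.41,-0.57,0.96,-0.17,0.41,-0.57,0.96,-0.17,0.41,-0.57,0.96,-0.17,0.41,-0.57,0.96,-0.17,0.41,-0.57,0.96,-0.17,0.41,-0.57,0.96,-0.17,0.41,-0.57,0.96,-0.17,0.41], hand=-1)

```text
time_s: 0.77
position: [0.3952, 0.4245, 0.2816]
orientation: [0.0, 0.941, 0.338, -0.0]
force: [1.2, 1.0, 0.1]
grip_width: 0.0857
```

```bash
python3 -c "
from h import *
go(.5457,.12,.20,-6.1)"
```

```text
pos [0.3952 0.4245 0.2816] ang 39.54 j7 -0.108 t 0.77 F [1.2 1.  0.1] w 0.0857
FRAC [-0.259   1.102   0.2722] yaw 0.5071 yawdeg 45.64 dist mm 349
```

Request:
step_arm(plan=[-0.24,1.0,0.15,0.5,-0.24,1.0,0.15,0.5,-0.24,1.0,0.15,0.5,-0.24,1.0,0.15,0.5,-0.24,1.0,0.15,0.5,-0.24,1.0,0.15,0.5,-0.24,1.0,0.15,0.5,-0.24,1.0,0.15,0.5])

```text
time_s: 1.43
position: [0.531, 0.1433, 0.236]
orientation: [0.001, 0.999, -0.052, 0.0]
force: [0.7, 0.6, 0.7]
grip_width: 0.0853
```

```bash
python3 -c "
from h import *
go(.5457,.12,.14,-6.1)"
```

```text
pos [0.531  0.1433 0.236 ] ang -5.92 j7 -0.214 t 1.43 F [0.7 0.6 0.7] w 0.0853
FRAC [0.0566 0.0713 0.3202] yaw 0.002 yawdeg 0.18 dist mm 100
```

Request:
step_arm(plan=[0.055,0.07,0.32,0,0.055,0.07,0.32,0,0.055,0.07,0.32,0,0.055,0.07,0.32,0,0.055,0.07,0.32,0,0.055,0.07,0.32,0,0.055,0.07,0.32,0,0.055,0.07,0.32,0], hand=0.1)

```text
time_s: 2.1
position: [0.5448, 0.1273, 0.1419]
orientation: [-0.001, 0.999, -0.047, 0.001]
force: [0.0, 0.1, -0.0]
grip_width: 0.0383
```

```bash
python3 -c "
from h import *
go(.5457,.12,.055,-6.1)
cap('b')
cv2.imwrite('pics/b1.png',cv2.resize(cv2.imread('pics/b_top.png')[80:260,215:400],None,fx=4,fy=3))"
```

```text
pos [0.5448 0.1273 0.1419] ang -5.41 j7 -0.103 t 2.1 F [ 0.   0.1 -0. ] w 0.0383
FRAC [0.0048 0.0243 0.2898] yaw 0.0077 yawdeg 0.69 dist mm 87
```

View pics/b1.png

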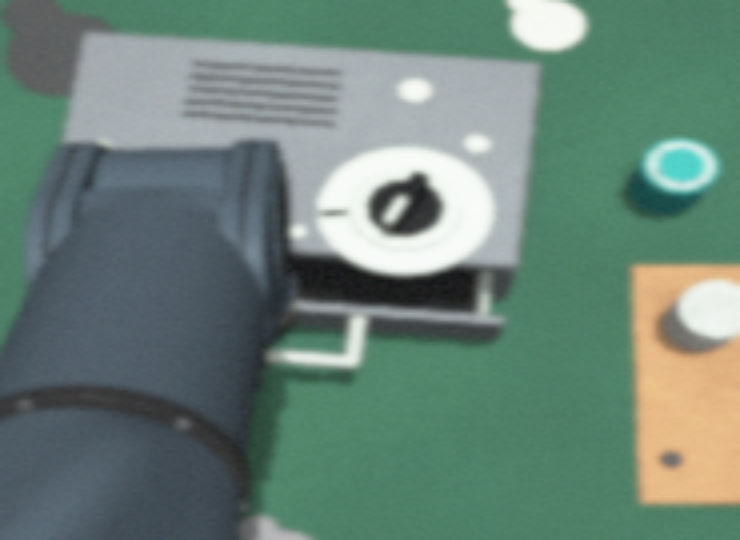

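View pics/b_scene.png

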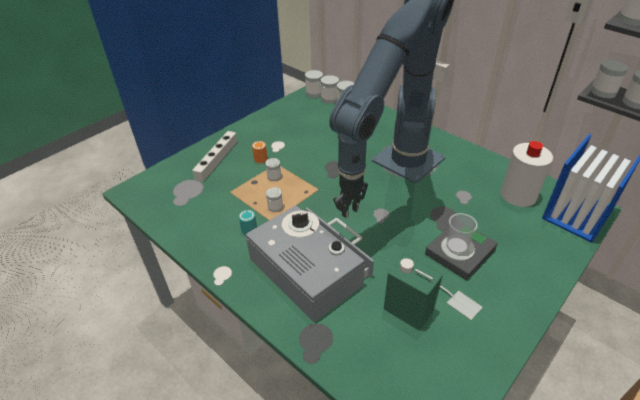

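Request:
step_arm(plan=[0.005,0.024,0.1,0.008,0.005,0.024,0.2,0.008,0.005,0.024,0.29,0.008,0.005,0.024,0.29,0.008,0.005,0.024,0.29,0.008,0.005,0.024,0.29,0.008])

```text
time_s: 2.7
position: [0.5458, 0.1192, 0.0549]
orientation: [-0.0, 0.999, -0.054, 0.001]
force: [-0.7, -0.9, 0.9]
grip_width: 0.0385
```

Request:
step_arm(plan=[0,0,0,0,0,0,0,0,0,0,0,0,0,0,0,0,0,0,0,0,0,0,0,0], hand=1, force=50)

```text
time_s: 3.2
position: [0.5461, 0.1195, 0.0551]
orientation: [-0.001, 0.999, -0.054, 0.001]
force: [-0.2, 0.6, 8.3]
grip_width: 0.01
```

```bash
python3 -c "
from h import *
go(.405,.1351,.055,-6.1);cap('c')"
```

```text
pos [0.5461 0.1195 0.0551] ang -6.19 j7 -0.035 t 3.2 F [-0.2  0.6  8.3] w 0.01
FRAC [-0.4731 -0.0012 -0.0008] yaw -0.001 yawdeg -0.09 dist mm 142
```

View pics/c_scene.png

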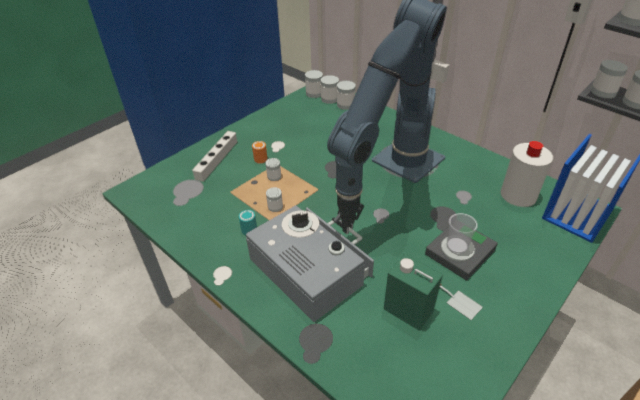

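Request:
step_arm(plan=[-0.04,0,0,0,-0.08,0,0,0,-0.13,0,0,0,-0.18,0,0,0,-0.23,0,0,0,-0.28,0,0,0,-0.33,0,0,0,-0.37,0,0,0])

```text
time_s: 3.97
position: [0.4358, 0.1318, 0.0551]
orientation: [-0.001, 0.999, -0.054, 0.002]
force: [2.4, 0.5, 7.5]
grip_width: 0.0103
```

Request:
step_arm(plan=[-0.012,0,0,0,-0.024,0,0,0,-0.036,0,0,0,-0.036,0,0,0,-0.036,0,0,0])

```text
time_s: 4.38
position: [0.425, 0.1331, 0.055]
orientation: [-0.001, 0.999, -0.054, 0.001]
force: [-1.9, 0.6, 14.2]
grip_width: 0.0102
```

Request:
step_arm(plan=[-0.012,0,0,0,-0.024,0,0,0,-0.024,0,0,0,-0.024,0,0,0])

```text
time_s: 4.72
position: [0.418, 0.1339, 0.055]
orientation: [-0.001, 0.999, -0.054, 0.002]
force: [-0.5, 1.8, 13.4]
grip_width: 0.0102
```

Request:
step_arm(plan=[-0.012,0,0,0,-0.024,0,0,0,-0.024,0,0,0,-0.024,0,0,0])

```text
time_s: 5.05
position: [0.4155, 0.1342, 0.0551]
orientation: [-0.001, 0.998, -0.055, 0.006]
force: [12.8, -2.5, -3.6]
grip_width: 0.0104
```

```bash
python3 -c "
from h import *
go(.405,.1351,.055,-6.1);cap('d')"
```

```text
pos [0.4155 0.1342 0.0551] ang -6.27 j7 -0.08 t 5.05 F [12.8 -2.5 -3.6] w 0.0104
FRAC [-0.0351  0.0009  0.0001] yaw -0.0019 yawdeg -0.17 dist mm 11
```

View pics/d_scene.png

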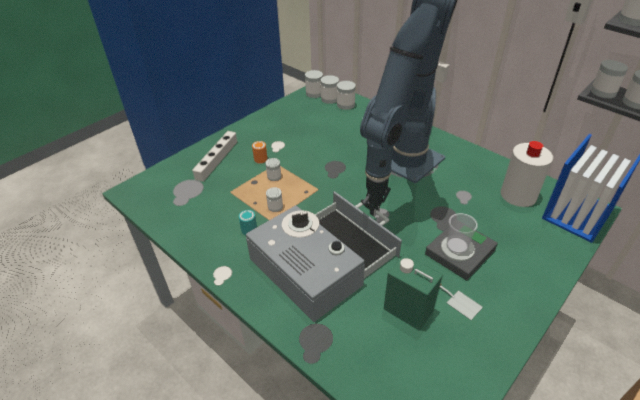

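Request:
step_arm(plan=[-0.015,0,0,0,-0.015,0,0,0,-0.015,0,0,0,-0.015,0,0,0])

```text
time_s: 5.48
position: [0.4155, 0.1342, 0.0553]
orientation: [-0.001, 0.998, -0.056, 0.01]
force: [26.0, -6.7, -18.2]
grip_width: 0.0099
```

Request:
step_arm(plan=[0.01,0,0,0,0.01,0,0,0,0.01,0,0,0], hand=-0.1)

```text
time_s: 5.73
position: [0.408, 0.1341, 0.0539]
orientation: [-0.0, 0.999, -0.054, 0.0]
force: [0.2, -0.0, 0.1]
grip_width: 0.0454
```

```bash
python3 -c "
from h import *
go(.42,.1351,.20,-6.1)"
```

```text
pos [0.408  0.1341 0.0539] ang -6.19 j7 -0.081 t 5.73 F [ 0.2 -0.   0.1] w 0.0454
FRAC [ 0.0395 -0.0078 -0.4869] yaw -0.001 yawdeg -0.09 dist mm 147
```

Request:
step_arm(plan=[0.02,0,-0.1,0,0.02,0,-0.2,0,0.03,0.1,-0.33,0,0.03,0.2,-0.46,0,0.03,0.3,-0.5,0,0.03,0.4,-0.5,0,0.03,0.4,-0.5,0,0.03,0.4,-0.5,0], hand=-1)

```text
time_s: 6.4
position: [0.4033, 0.0127, 0.204]
orientation: [-0.001, 0.998, -0.056, 0.0]
force: [0.9, 0.2, -0.2]
grip_width: 0.0855
```

```bash
cat >> h.py <<'E'
def tins(tag,z=.076):
    p=cv2.imread(f"pics/{tag}_top.png");C=cloud("top",np.load(f"pics/{tag}_top.npy"))
    m=((C[...,2]>z-.008)&(C[...,2]<z+.012)).astype(np.uint8); n,l,st,ce=cv2.connectedComponentsWithStats(m)
    for i in range(1,n):
        if 200<st[i,4]<450 and st[i,2]<26 and st[i,3]<26:
            q=onz("top",*ce[i],z); print("tin px",ce[i].round(1),"area",st[i,4],"xy ray",q.round(4),"cloud",C[l==i].mean(0).round(4),"bgr",p[l==i].mean(0).round())
E
python3 -c "
from h import *
cap('e');tins('e')
go(.5872,-.2075,.2,-19.4);go(.466,-.346,.2,-36.6)"
```

```text
tin px [384.1 135.3] area 286 xy ray [ 0.7353 -0.185   0.076 ] cloud [ 0.7356 -0.1852  0.0753] bgr [196. 204. 130.]
tin px [393.7 183. ] area 285 xy ray [ 0.5871 -0.2069  0.076 ] cloud [ 0.5874 -0.2071  0.0751] bgr [227. 233. 229.]
tin px [442.9 223.4] area 300 xy ray [ 0.4654 -0.3456  0.076 ] cloud [ 0.4655 -0.3458  0.0755] bgr [225. 231. 227.]
tin px [488.6 237.6] area 315 xy ray [ 0.4216 -0.4788  0.076 ] cloud [ 0.4217 -0.4793  0.0751] bgr [130. 177. 227.]
pos [0.4036 0.0145 0.2033] ang -6.16 j7 -0.025 t 6.5 F [-0.6 -0.1  0.2] w 0.0858
FRAC [0.688  0.6702 0.0099] yaw 0.1472 yawdeg 13.24 dist mm 288
pos [0.4036 0.0145 0.2033] ang -6.16 j7 -0.025 t 6.5 F [-0.6 -0.1  0.2] w 0.0858
FRAC [0.3358 1.1726 0.01  ] yaw 0.3383 yawdeg 30.44 dist mm 366
```

View pics/e_top.png

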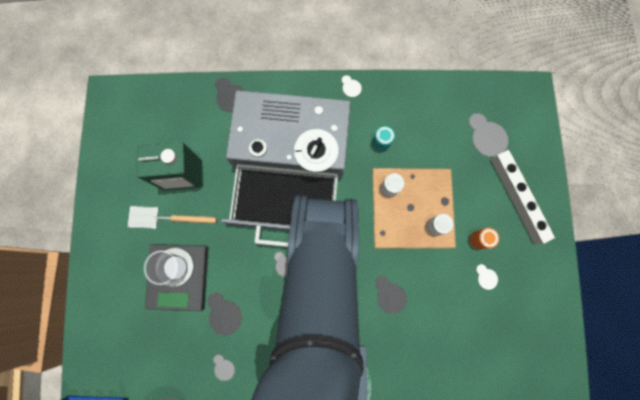

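Request:
step_arm(plan=[0.685,0.67,0.0,0.147,0.685,0.67,0.0,0.147,0.685,0.67,0.0,0.147,0.685,0.67,0.0,0.147,0.685,0.67,0.0,0.147,0.685,0.67,0.0,0.147,0.685,0.67,0.0,0.147,0.685,0.67,0.0,0.147])

```text
time_s: 7.17
position: [0.5898, -0.2128, 0.2018]
orientation: [0.002, 0.986, -0.17, 0.0]
force: [-1.9, 0.6, 0.9]
grip_width: 0.0853
```

```bash
python3 -c "
from h import *
go(.5872,-.207,.038,-19.4)"
```

```text
pos [ 0.5898 -0.2128  0.2018] ang -19.54 j7 0.267 t 7.17 F [-1.9  0.6  0.9] w 0.0853
FRAC [-0.0152 -0.0173  0.546 ] yaw -0.0015 yawdeg -0.14 dist mm 164
```

Request:
step_arm(plan=[0,0,0,0,0,0,0,0,0,0,0,0])

```text
time_s: 7.42
position: [0.5864, -0.206, 0.2028]
orientation: [-0.001, 0.986, -0.168, -0.001]
force: [0.2, -0.1, -0.5]
grip_width: 0.0856
```

```bash
python3 -c "
from h import *
go(.5872,-.207,.038,-19.4);cap('f');tins('f')"
```

```text
pos [ 0.5864 -0.206   0.2028] ang -19.3 j7 0.265 t 7.42 F [ 0.2 -0.1 -0.5] w 0.0856
FRAC [0.0045 0.0027 0.5493] yaw 0.0011 yawdeg 0.1 dist mm 165
tin px [384.1 135.2] area 284 xy ray [ 0.7356 -0.1853  0.076 ] cloud [ 0.7359 -0.1855  0.0753] bgr [206. 213. 138.]
tin px [488.5 237.5] area 316 xy ray [ 0.4218 -0.4787  0.076 ] cloud [ 0.4219 -0.4791  0.0752] bgr [138. 187. 234.]
```

Request:
step_arm(plan=[0.004,0.003,0.12,0,0.004,0.003,0.24,0,0.004,0.003,0.36,0,0.004,0.003,0.46,0,0.004,0.003,0.54,0,0.004,0.003,0.57,0,0.004,0.003,0.57,0,0.004,0.003,0.57,0])

```text
time_s: 8.18
position: [0.5879, -0.2093, 0.0334]
orientation: [0.0, 0.986, -0.168, 0.0]
force: [0.7, -0.3, -0.1]
grip_width: 0.0855
```

Request:
step_arm(plan=[0,0,0,0,0,0,0,0,0,0,0,0,0,0,0,0,0,0,0,0,0,0,0,0], hand=1, force=40)

```text
time_s: 8.68
position: [0.5884, -0.2097, 0.0343]
orientation: [-0.0, 0.986, -0.169, 0.001]
force: [-1.4, 1.5, 8.1]
grip_width: 0.0574
```

```bash
python3 -c "
from h import *
go(.5872,-.207,.16,-19.4)"
```

```text
pos [ 0.5884 -0.2097  0.0343] ang -19.41 j7 0.381 t 8.68 F [-1.4  1.5  8.1] w 0.0574
FRAC [-0.0057 -0.0074 -0.4189] yaw -0.0002 yawdeg -0.01 dist mm 126
```

Request:
step_arm(plan=[0,0,-0.08,0,0,0,-0.18,0,0,0,-0.3,0,0,0,-0.42,0,0,0,-0.54,0,0,0,-0.62,0,0,0,-0.62,0,0,0,-0.62,0])

```text
time_s: 9.35
position: [0.588, -0.2097, 0.2203]
orientation: [-0.0, 0.986, -0.169, 0.002]
force: [0.1, -0.6, -4.4]
grip_width: 0.0577
```

```bash
python3 -c "
from h import *
go(.548,.0495,.22,-6.1)"
```

```text
pos [ 0.588  -0.2097  0.2203] ang -19.41 j7 0.26 t 9.35 F [ 0.1 -0.6 -4.4] w 0.0577
FRAC [-4.128e-01 -7.705e-01  1.000e-04] yaw -0.1479 yawdeg -13.31 dist mm 262
```

Request:
step_arm(plan=[-0.05,-0.08,0,-0.02,-0.1,-0.18,0,-0.04,-0.16,-0.3,0,-0.07,-0.23,-0.43,0,-0.1,-0.3,-0.56,0,-0.12,-0.36,-0.68,0,-0.14,-0.412,-0.77,0,-0.148,-0.412,-0.77,0,-0.148])

```text
time_s: 10.02
position: [0.5453, 0.059, 0.2163]
orientation: [-0.002, 0.999, -0.047, -0.003]
force: [0.3, 0.4, -2.8]
grip_width: 0.0573
```

Request:
step_arm(plan=[0,0,0,0,0,0,0,0,0,0,0,0])

```text
time_s: 10.27
position: [0.5474, 0.048, 0.2179]
orientation: [0.0, 0.999, -0.054, -0.0]
force: [0.2, 0.6, -3.3]
grip_width: 0.0572
```

```bash
python3 -c "
from h import *
go(.548,.0495,.0465,-6.1); cap('g')
cv2.imwrite('pics/g1.png',cv2.resize(cv2.imread('pics/g_scene.png')[130:330,225:425],None,fx=3,fy=3))"
```

```text
pos [0.5474 0.048  0.2179] ang -6.21 j7 0.013 t 10.27 F [ 0.2  0.6 -3.3] w 0.0572
FRAC [ 0.0019 -0.0057  0.5713] yaw -0.0013 yawdeg -0.11 dist mm 171
```

View pics/g1.png

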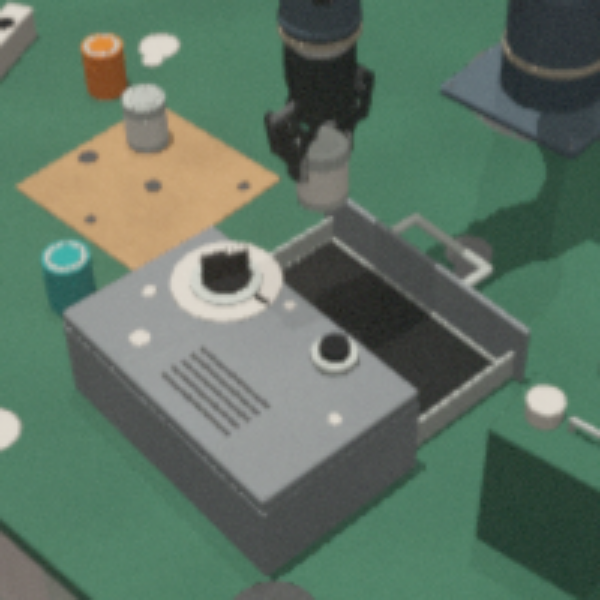

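Request:
step_arm(plan=[0,-0.005,0.1,0,0,-0.005,0.2,0,0,-0.005,0.3,0,0,-0.005,0.4,0,0,-0.005,0.47,0,0,-0.005,0.52,0,0,-0.005,0.55,0,0,-0.005,0.56,0])

```text
time_s: 11.03
position: [0.5475, 0.05, 0.0491]
orientation: [0.0, 0.999, -0.054, -0.001]
force: [0.5, -0.7, -3.0]
grip_width: 0.0573
```

Request:
step_arm(plan=[0,0,0.006,0,0,0,0.01,0,0,0,0.01,0,0,0,0.01,0])

```text
time_s: 11.37
position: [0.5484, 0.051, 0.0483]
orientation: [-0.0, 0.999, -0.053, 0.001]
force: [-0.0, -0.2, -2.7]
grip_width: 0.0573
```

Request:
step_arm(plan=[0,0,0.005,0,0,0,0.01,0,0,0,0.012,0,0,0,0.012,0,0,0,0.012,0])

```text
time_s: 11.78
position: [0.5502, 0.0509, 0.0462]
orientation: [-0.001, 0.999, -0.053, 0.003]
force: [-0.6, 0.2, 19.9]
grip_width: 0.0573
```

Request:
step_arm(plan=[0,0,-0.006,0,0,0,-0.006,0,0,0,-0.006,0,0,0,-0.006,0,0,0,-0.006,0], hand=-1)

```text
time_s: 12.2
position: [0.5478, 0.051, 0.0455]
orientation: [0.0, 0.999, -0.053, -0.0]
force: [-0.5, -0.3, -0.3]
grip_width: 0.0853
```

Request:
step_arm(plan=[0,0,-0.08,0,0,0,-0.2,0,0,0,-0.33,0,0,0,-0.46,0,0,0,-0.55,0,0,0,-0.55,0,0,0,-0.55,0])

```text
time_s: 12.78
position: [0.5486, 0.0511, 0.212]
orientation: [-0.001, 0.999, -0.053, 0.001]
force: [1.3, 0.7, 1.1]
grip_width: 0.0859
```

```bash
python3 -c "
from h import *
go(.4655,-.3457,.21,-36.6); cap('i'); tins('i')
cv2.imwrite('pics/i1.png',cv2.resize(cv2.imread('pics/i_scene.png')[130:330,225:425],None,fx=3,fy=3))"
```

```text
pos [0.5486 0.0511 0.212 ] ang -6.08 j7 0.021 t 12.78 F [1.3 0.7 1.1] w 0.0859
FRAC [-0.1355  1.3446  0.0049] yaw 0.3391 yawdeg 30.52 dist mm 405
tin px [384.1 135.2] area 283 xy ray [ 0.7354 -0.1853  0.076 ] cloud [ 0.7356 -0.1854  0.0755] bgr [198. 206. 133.]
tin px [442.9 223.4] area 300 xy ray [ 0.4653 -0.3456  0.076 ] cloud [ 0.4654 -0.3458  0.0755] bgr [227. 233. 229.]
tin px [488.5 237.6] area 319 xy ray [ 0.4217 -0.4787  0.076 ] cloud [ 0.4217 -0.479   0.0754] bgr [131. 178. 228.]
```

View pics/i1.png

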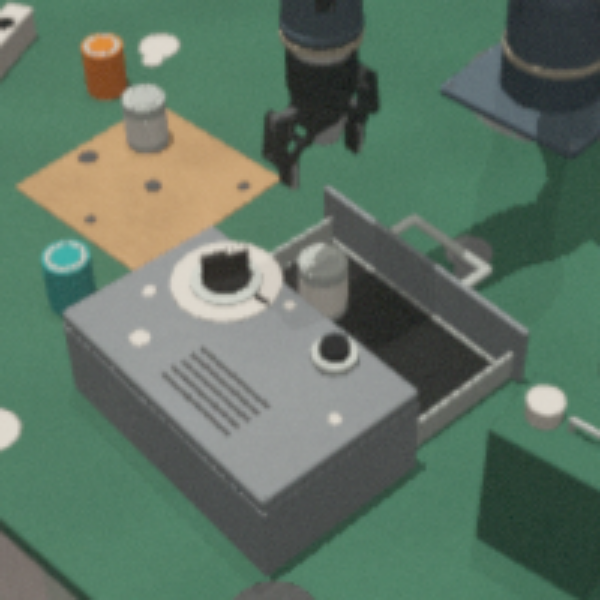

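Tin 1 stands in the tray (crop ~(325,285)). Going for the second grey tin (top px 443,223).

Request:
step_arm(plan=[-0.07,1.0,0,0.3,-0.07,1.0,0,0.3,-0.07,1.0,0,0.3,-0.07,1.0,0,0.3,-0.07,1.0,0,0.3,-0.07,1.0,0,0.3,-0.07,1.0,0,0.3,-0.07,1.0,0,0.3])

```text
time_s: 13.55
position: [0.4918, -0.2525, 0.2099]
orientation: [0.002, 0.957, -0.289, -0.001]
force: [-0.8, 0.8, 0.5]
grip_width: 0.0853
```

Request:
step_arm(plan=[0,0,0,0,0,0,0,0,0,0,0,0])

```text
time_s: 13.8
position: [0.4953, -0.2435, 0.2096]
orientation: [-0.0, 0.959, -0.284, -0.001]
force: [0.3, 0.5, -0.1]
grip_width: 0.0853
```

```bash
python3 -c "
from h import *
cap('j'); tins('j');go(.4655,-.3457,.13,-36.6); "
```

```text
tin px [384.1 135.3] area 287 xy ray [ 0.7352 -0.1851  0.076 ] cloud [ 0.7355 -0.1853  0.0751] bgr [204. 212. 138.]
tin px [306.1 197.1] area 221 xy ray [0.5477 0.0518 0.076 ] cloud [0.546  0.0515 0.0849] bgr [231. 234. 230.]
tin px [491.1 238.9] area 214 xy ray [ 0.4178 -0.4862  0.076 ] cloud [ 0.4179 -0.4866  0.0753] bgr [133. 183. 233.]
pos [ 0.4956 -0.2433  0.21  ] ang -32.96 j7 0.181 t 13.9 F [-0.2 -0.5  0.1] w 0.0855
FRAC [0.1018 0.3412 0.2665] yaw 0.0405 yawdeg 3.64 dist mm 133
```

Request:
step_arm(plan=[0.1,0.34,0.1,0.04,0.1,0.34,0.2,0.04,0.1,0.34,0.2,0.04,0.1,0.34,0.2,0.04,0.1,0.34,0.2,0.04,0.1,0.34,0.2,0.04])

```text
time_s: 14.4
position: [0.4654, -0.3457, 0.1506]
orientation: [-0.0, 0.949, -0.314, -0.0]
force: [0.0, 0.9, -0.1]
grip_width: 0.0856
```

```bash
python3 -c "
from h import *
cap('k');go(.4655,-.3457,.032,-36.6)
print(proj('scene',[.4655,-.3457,.076]),proj('scene',[.4655,-.3457,.001]))
p=cv2.imread('pics/k_scene.png')
cv2.imwrite('pics/k1.png',cv2.resize(p[90:230,205:345],None,fx=4,fy=4))"
```

```text
pos [ 0.4661 -0.3452  0.1512] ang -36.53 j7 0.36 t 14.5 F [0.4 0.2 0. ] w 0.085
FRAC [-0.0008  0.0028  0.3973] yaw 0.0008 yawdeg 0.07 dist mm 119
[272.49765804 161.51242543] [274.11998886 176.02732366]
```

View pics/k1.png

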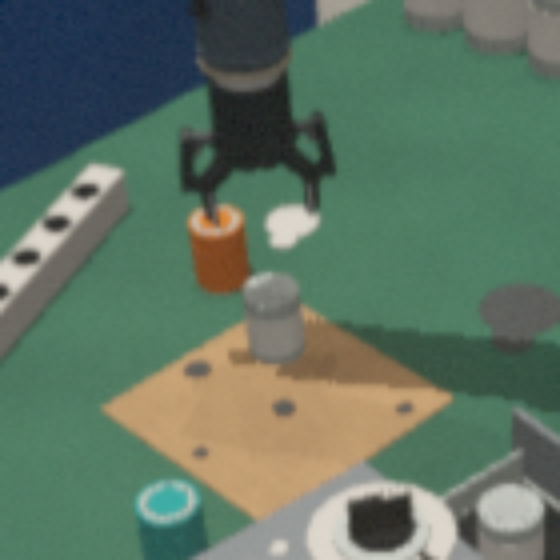

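Request:
step_arm(plan=[0,0.002,0.08,0,0,0.002,0.16,0,0,0.002,0.24,0,0,0.002,0.32,0,0,0.002,0.39,0,0,0.002,0.39,0,0,0.002,0.39,0])

```text
time_s: 15.08
position: [0.4649, -0.3462, 0.0339]
orientation: [-0.0, 0.949, -0.314, -0.0]
force: [0.6, -0.0, 0.2]
grip_width: 0.0856
```

Request:
step_arm(plan=[0,0,0,0,0,0,0,0,0,0,0,0,0,0,0,0,0,0,0,0,0,0,0,0], hand=1)

```text
time_s: 15.58
position: [0.4652, -0.3477, 0.0354]
orientation: [0.0, 0.949, -0.315, 0.001]
force: [-0.8, 1.3, 7.1]
grip_width: 0.0569
```

Request:
step_arm(plan=[0,0,-0.08,0,0,0,-0.18,0,0,0,-0.3,0,0,0,-0.42,0,0,0,-0.54,0,0,0,-0.62,0,0,0,-0.62,0,0,0,-0.62,0])

```text
time_s: 16.25
position: [0.4647, -0.3476, 0.2214]
orientation: [0.0, 0.949, -0.315, 0.002]
force: [0.0, 0.5, -3.5]
grip_width: 0.0574
```

```bash
python3 -c "
from h import *
go(.563,.189,.21,-6.1)"
```

```text
pos [ 0.4647 -0.3476  0.2214] ang -36.68 j7 0.308 t 16.25 F [ 0.   0.5 -3.5] w 0.0574
FRAC [-0.8058 -1.6301  0.037 ] yaw -0.3397 yawdeg -30.58 dist mm 546
```

Request:
step_arm(plan=[-0.04,-0.08,0,-0.03,-0.08,-0.17,0,-0.06,-0.14,-0.29,0,-0.09,-0.2,-0.41,0,-0.12,-0.26,-0.53,0,-0.15,-0.32,-0.65,0,-0.17,-0.38,-0.77,0,-0.17,-0.4,-0.82,0,-0.17])

```text
time_s: 16.92
position: [0.5147, -0.0716, 0.2179]
orientation: [-0.001, 0.983, -0.182, -0.002]
force: [0.7, 0.8, -3.5]
grip_width: 0.0572
```

```bash
python3 -c "
from h import *
go(.563,.189,.215,-6.1)"
```

```text
pos [ 0.5147 -0.0716  0.2179] ang -21.03 j7 0.019 t 16.92 F [ 0.7  0.8 -3.5] w 0.0572
FRAC [-0.1614 -0.8686  0.0119] yaw -0.1659 yawdeg -14.93 dist mm 265
```

Request:
step_arm(plan=[-0.02,-0.12,0,-0.03,-0.04,-0.24,0,-0.06,-0.07,-0.37,0,-0.09,-0.09,-0.5,0,-0.12,-0.12,-0.63,0,-0.14,-0.14,-0.76,0,-0.166,-0.16,-0.86,0,-0.166,-0.16,-0.86,0,-0.166])

```text
time_s: 17.58
position: [0.5634, 0.1882, 0.2172]
orientation: [-0.001, 0.999, -0.051, -0.002]
force: [0.0, 1.8, -2.9]
grip_width: 0.0574
```

Request:
step_arm(plan=[0,0,0,0,0,0,0,0,0,0,0,0])

```text
time_s: 17.83
position: [0.564, 0.1775, 0.2191]
orientation: [0.001, 0.998, -0.057, -0.001]
force: [0.4, -0.4, -3.0]
grip_width: 0.0571
```

```bash
python3 -c "
from h import *
go(.563,.189,.048,-6.1)"
```

```text
pos [0.564  0.1775 0.2191] ang -6.58 j7 -0.201 t 17.83 F [ 0.4 -0.4 -3. ] w 0.0571
FRAC [-0.007  -0.0385  0.5702] yaw -0.0054 yawdeg -0.48 dist mm 171
```

Request:
step_arm(plan=[-0.005,-0.03,0.1,-0.005,-0.005,-0.03,0.2,-0.005,-0.005,-0.03,0.3,-0.005,-0.005,-0.03,0.4,-0.005,-0.005,-0.03,0.47,-0.005,-0.005,-0.03,0.52,-0.005,-0.005,-0.03,0.55,-0.005,-0.005,-0.03,0.56,-0.005])

```text
time_s: 18.5
position: [0.5634, 0.1869, 0.0505]
orientation: [0.001, 0.999, -0.053, -0.001]
force: [-0.4, -0.7, -2.2]
grip_width: 0.0574
```

Request:
step_arm(plan=[0,0,0.005,0,0,0,0.01,0,0,0,0.01,0,0,0,0.01,0])

```text
time_s: 18.83
position: [0.5645, 0.1885, 0.0495]
orientation: [-0.0, 0.999, -0.052, 0.001]
force: [-0.9, 0.5, -3.4]
grip_width: 0.0572
```

Request:
step_arm(plan=[0,0,0.004,0,0,0,0.008,0,0,0,0.01,0,0,0,0.01,0])

```text
time_s: 19.17
position: [0.5655, 0.1885, 0.0474]
orientation: [-0.001, 0.999, -0.053, 0.002]
force: [0.0, -1.1, 11.9]
grip_width: 0.0575
```

Request:
step_arm(plan=[0,0,-0.004,0,0,0,-0.004,0,0,0,-0.004,0,0,0,-0.004,0,0,0,-0.004,0], hand=-1)

```text
time_s: 19.58
position: [0.564, 0.1884, 0.0468]
orientation: [0.0, 0.999, -0.052, -0.0]
force: [-0.3, -0.8, -0.5]
grip_width: 0.0854
```

Request:
step_arm(plan=[0,0,-0.08,0,0,0,-0.2,0,0,0,-0.33,0,0,0,-0.46,0,0,0,-0.55,0,0,0,-0.55,0,0,0,-0.55,0])

```text
time_s: 20.17
position: [0.5647, 0.1886, 0.2134]
orientation: [-0.001, 0.999, -0.052, 0.001]
force: [0.2, -0.8, -0.3]
grip_width: 0.0853
```

```bash
python3 -c "
from h import *
go(.40,.1342,.21,-6.1); cap('l'); tins('l',.087)
cv2.imwrite('pics/l1.png',cv2.resize(cv2.imread('pics/l_scene.png')[110:330,225:425],None,fx=3,fy=3))"
```

```text
pos [0.5647 0.1886 0.2134] ang -6.0 j7 -0.202 t 20.17 F [ 0.2 -0.8 -0.3] w 0.0853
FRAC [-0.5272  0.2376  0.0096] yaw 0.0011 yawdeg 0.1 dist mm 174
tin px [259.7 191.8] area 281 xy ray [0.5629 0.1857 0.087 ] cloud [0.5629 0.1857 0.0871] bgr [171. 176. 170.]
tin px [306.1 195.9] area 307 xy ray [0.5492 0.0512 0.087 ] cloud [0.5492 0.0512 0.0873] bgr [236. 240. 236.]
```

View pics/l1.png

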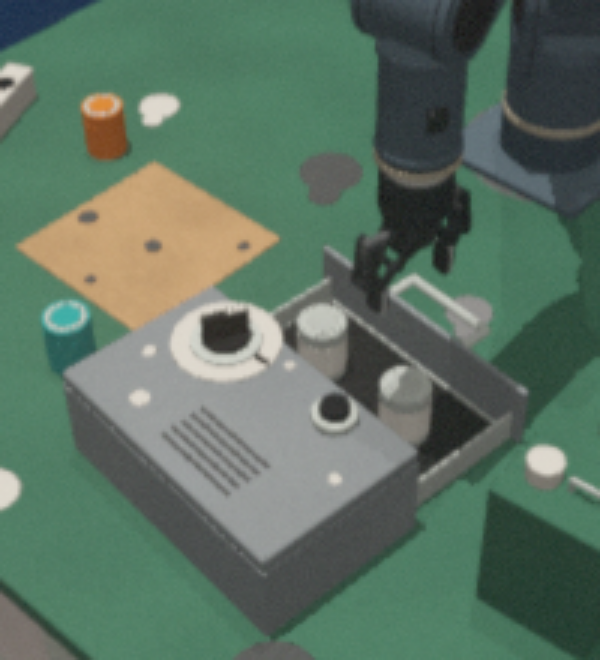

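Request:
step_arm(plan=[-0.1,0.05,0,0,-0.2,0.1,0,0,-0.3,0.15,0,0,-0.4,0.2,0,0,-0.475,0.23,0,0,-0.475,0.23,0,0,-0.475,0.23,0,0,-0.475,0.23,0,0], hand=0)

```text
time_s: 20.93
position: [0.4155, 0.1351, 0.2115]
orientation: [0.0, 0.999, -0.052, -0.0]
force: [0.6, 1.0, -0.1]
grip_width: 0.0428
```

```bash
python3 -c "
from h import *
go(.4155,.1342,.055,-6.1)"
```

```text
pos [0.4155 0.1351 0.2115] ang -5.97 j7 -0.266 t 20.93 F [ 0.6  1.  -0.1] w 0.0428
FRAC [2.000e-04 2.700e-03 5.215e-01] yaw 0.0014 yawdeg 0.13 dist mm 156
```

Request:
step_arm(plan=[0,0.003,0.1,0,0,0.003,0.2,0,0,0.003,0.3,0,0,0.003,0.4,0,0,0.003,0.48,0,0,0.003,0.52,0,0,0.003,0.52,0,0,0.003,0.52,0])

```text
time_s: 21.6
position: [0.4154, 0.1334, 0.055]
orientation: [0.001, 0.999, -0.053, -0.001]
force: [-0.2, -0.1, 0.1]
grip_width: 0.0426
```

Request:
step_arm(plan=[0,0,0,0,0,0,0,0,0,0,0,0,0,0,0,0,0,0,0,0], hand=1)

```text
time_s: 22.02
position: [0.416, 0.1341, 0.0568]
orientation: [-0.001, 0.999, -0.052, 0.001]
force: [1.1, 0.3, 7.1]
grip_width: 0.0102
```

```bash
python3 -c "
from h import *
go(.4155+.17*.9943,.1342-.17*.107,.055,-6.1)"
```

```text
pos [0.416  0.1341 0.0568] ang -6.01 j7 -0.027 t 22.02 F [1.1 0.3 7.1] w 0.0102
FRAC [0.5649 0.0011 0.0074] yaw 0.001 yawdeg 0.09 dist mm 169
```

Push slowly, with gentle acceleration.

Request:
step_arm(plan=[0.005,0,0,0,0.012,0,0,0,0.022,0,0,0,0.034,0,0,0,0.047,0,0,0,0.06,0,0,0,0.073,0,0,0,0.086,0,0,0])

```text
time_s: 22.68
position: [0.4409, 0.1313, 0.0568]
orientation: [-0.0, 0.999, -0.052, 0.0]
force: [-1.2, -0.4, 9.7]
grip_width: 0.0106
```

Request:
step_arm(plan=[0.013,0,0,0,0.027,0,0,0,0.041,0,0,0,0.055,0,0,0,0.069,0,0,0,0.083,0,0,0,0.097,0,0,0,0.111,0,0,0])

```text
time_s: 23.35
position: [0.474, 0.1276, 0.0568]
orientation: [-0.0, 0.999, -0.052, 0.0]
force: [-2.1, -1.2, 9.6]
grip_width: 0.0106
```

Request:
step_arm(plan=[0.014,0,0,0,0.028,0,0,0,0.042,0,0,0,0.056,0,0,0,0.07,0,0,0,0.084,0,0,0,0.098,0,0,0,0.111,0,0,0])

```text
time_s: 24.02
position: [0.5071, 0.1238, 0.0568]
orientation: [-0.0, 0.999, -0.052, 0.0]
force: [-1.9, -1.4, 8.9]
grip_width: 0.0105
```

Request:
step_arm(plan=[0.014,0,0,0,0.028,0,0,0,0.042,0,0,0,0.056,0,0,0,0.07,0,0,0,0.084,0,0,0,0.098,0,0,0,0.111,0,0,0])

```text
time_s: 24.68
position: [0.5402, 0.1201, 0.0569]
orientation: [0.0, 0.999, -0.053, 0.0]
force: [-1.6, -2.5, 7.5]
grip_width: 0.0101
```

```bash
python3 -c "
from h import *
go(.4155+.17*.9943,.1342-.17*.107,.055,-6.1)"
```

```text
pos [0.5402 0.1201 0.0569] ang -6.03 j7 0.008 t 24.68 F [-1.6 -2.5  7.5] w 0.0101
FRAC [ 0.1484 -0.0019  0.0063] yaw 0.0008 yawdeg 0.07 dist mm 45
```

Request:
step_arm(plan=[0.013,0,0,0,0.026,0,0,0,0.039,0,0,0,0.052,0,0,0,0.065,0,0,0,0.078,0,0,0,0.091,0,0,0,0.104,0,0,0])

```text
time_s: 25.35
position: [0.5711, 0.1167, 0.0569]
orientation: [0.0, 0.999, -0.053, 0.0]
force: [-1.9, -2.4, 6.4]
grip_width: 0.0104
```

Request:
step_arm(plan=[0.01,0,0,0,0.02,0,0,0,0.029,0,0,0,0.036,0,0,0,0.042,0,0,0,0.046,0,0,0,0.046,0,0,0,0.046,0,0,0])

```text
time_s: 26.02
position: [0.5844, 0.1151, 0.0569]
orientation: [0.0, 0.999, -0.053, -0.0]
force: [-3.1, -3.5, 8.3]
grip_width: 0.0103
```

Request:
step_arm(plan=[0.006,0,0,0,0.012,0,0,0,0.016,0,0,0,0.016,0,0,0,0.016,0,0,0])

```text
time_s: 26.43
position: [0.5845, 0.1151, 0.0568]
orientation: [-0.0, 0.999, -0.052, -0.004]
force: [-18.9, -2.0, 23.7]
grip_width: 0.0104
```

Request:
step_arm(plan=[-0.008,0,0,0,-0.012,0,0,0,-0.012,0,0,0,-0.012,0,0,0], hand=-0.05)

```text
time_s: 26.77
position: [0.5772, 0.1167, 0.0545]
orientation: [-0.0, 0.999, -0.052, -0.008]
force: [-27.7, 2.2, 10.6]
grip_width: 0.0447
```

Request:
step_arm(plan=[-0.01,0,-0.06,0,-0.03,0,-0.16,0,-0.06,0,-0.28,0,-0.1,0,-0.4,0,-0.2,0.0,-0.5,0,-0.3,0.0,-0.56,0,-0.4,0.1,-0.56,0,-0.4,0.1,-0.56,0])

```text
time_s: 27.43
position: [0.4572, 0.0949, 0.2246]
orientation: [-0.0, 0.999, -0.053, -0.002]
force: [-2.0, -0.7, -0.6]
grip_width: 0.0449
```

```bash
python3 -c "
from h import *
cap('m');go(.4155,.1342,.2,-6.1)
p=cv2.imread('pics/m_top.png')
cv2.imwrite('pics/m1.png',cv2.resize(p[80:215,215:360],None,fx=4,fy=4,interpolation=cv2.INTER_CUBIC))
cv2.imwrite('pics/m2.png',cv2.resize(cv2.imread('pics/m_scene.png')[110:330,225:425],None,fx=3,fy=3))"
```

```text
pos [0.4621 0.098  0.2247] ang -6.04 j7 -0.154 t 27.53 F [-0.9  0.2 -0.2] w 0.0451
FRAC [-0.1673 -0.1035  0.0826] yaw 0.0006 yawdeg 0.06 dist mm 64
```

View pics/m1.png

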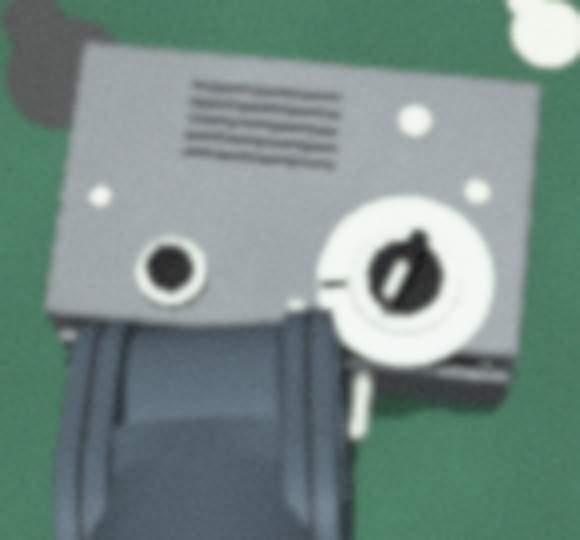

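View pics/m2.png

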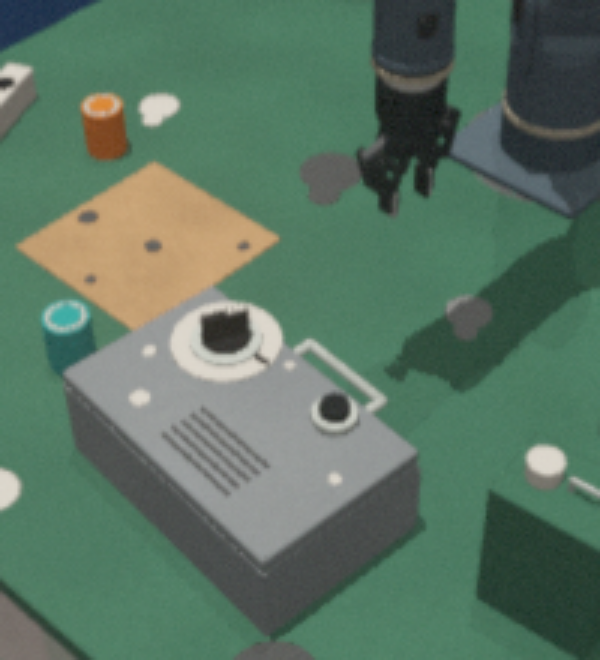

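Request:
step_arm(plan=[0,0.1,0,0,0,0.25,0,0,0,0.4,0,0,0,0.55,0,0,0,0.7,0,0,0,0.8,0,0,0,0.8,0,0,0,0.8,0,0])

```text
time_s: 28.2
position: [0.4385, -0.1431, 0.224]
orientation: [0.001, 0.998, -0.055, 0.0]
force: [1.0, 0.4, -0.5]
grip_width: 0.0448
```

```bash
python3 -c "
from h import *
cap('n')
p=cv2.imread('pics/n_top.png')
cv2.imwrite('pics/n1.png',cv2.resize(p[120:220,220:365],None,fx=5,fy=5,interpolation=cv2.INTER_CUBIC))
cv2.imwrite('pics/n2.png',cv2.resize(cv2.imread('pics/n_scene.png')[180:330,225:425],None,fx=4,fy=4,interpolation=cv2.INTER_CUBIC))
for hx in (0,.005,.01):
  P=np.array([.5845-hx,.1160,.078]);yv=np.array([.107,.994,0])
  print(hx,[(proj('top',P+yv*s)-[220,120])*5+2 for s in(.06,-.06)],[(proj('scene',P+yv*s)-[225,180])*4+1.5 for s in(.06,-.06)])
"
```

```text
0 [array([220.53411844, 316.9180637 ]), array([424.02801872, 335.95678946])] [array([508.24859461, 246.88165519]), array([412.10815684, 171.53986334])]
0.005 [array([220.42169417, 325.23972377]), array([424.0812844 , 344.31299422])] [array([512.12322207, 243.58791139]), array([415.98600348, 168.50770734])]
0.01 [array([220.30981412, 333.57513379]), array([424.13482981, 352.68288684])] [array([515.98421719, 240.30560921]), array([419.8508545 , 165.48567653])]
```

View pics/n1.png

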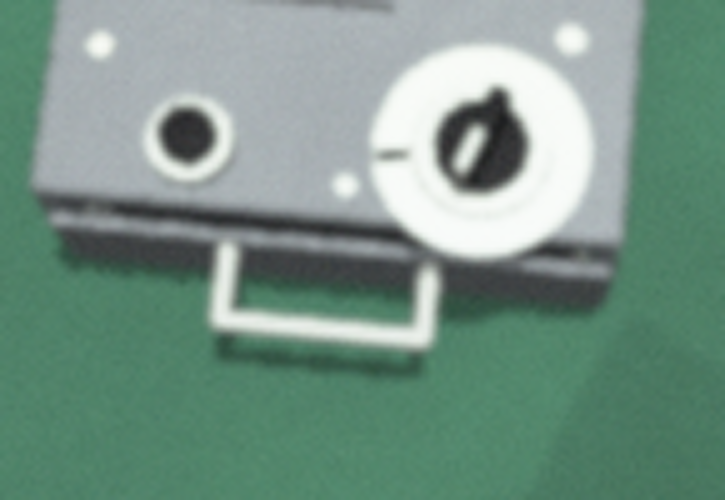

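View pics/n2.png

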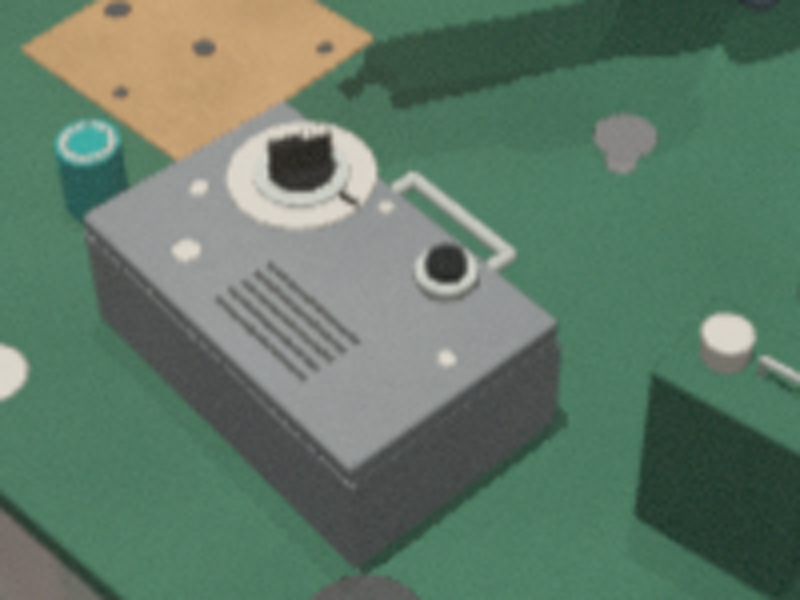

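```bash
python3 -c "
from h import *
go(.525,.1224,.2,-6.1)"
```

```text
pos [ 0.439  -0.1396  0.2236] ang -6.0 j7 0.378 t 28.3 F [-0.2  0.7  0.3] w 0.0446
FRAC [ 0.1939 -0.8985  0.0789] yaw 0.0011 yawdeg 0.1 dist mm 277
```

Request:
step_arm(plan=[0.19,-0.1,0.08,0,0.19,-0.22,0.08,0,0.19,-0.36,0.08,0,0.19,-0.5,0.08,0,0.19,-0.64,0.08,0,0.19,-0.78,0.08,0,0.19,-0.9,0.08,0,0.19,-0.9,0.08,0], hand=1)

```text
time_s: 28.97
position: [0.5227, 0.1339, 0.1988]
orientation: [-0.002, 0.999, -0.046, -0.001]
force: [-0.5, 0.9, 0.3]
grip_width: -0.0001
```

Request:
step_arm(plan=[0,0,0.1,0,0,0,0.22,0,0,0,0.34,0,0,0,0.44,0,0,0,0.48,0,0,0,0.48,0,0,0,0.48,0])

```text
time_s: 29.55
position: [0.5227, 0.1237, 0.0554]
orientation: [0.0, 0.999, -0.051, -0.001]
force: [0.3, 0.4, 1.1]
grip_width: 0.0003
```

```bash
python3 -c "
from h import *
go(.562,.1183,.055,-6.1)"
```

```text
pos [0.5227 0.1237 0.0554] ang -5.88 j7 0.038 t 29.55 F [0.3 0.4 1.1] w 0.0003
FRAC [0.132  0.0046 0.0011] yaw 0.0024 yawdeg 0.22 dist mm 40
```

Request:
step_arm(plan=[0.02,0,0,0,0.04,0,0,0,0.06,0,0,0,0.08,0,0,0,0.1,0,0,0,0.11,0,0,0,0.12,0,0,0,0.12,0,0,0])

```text
time_s: 30.22
position: [0.5597, 0.1184, 0.0559]
orientation: [0.0, 0.999, -0.053, 0.0]
force: [-0.4, 0.4, 0.8]
grip_width: -0.0002
```

Request:
step_arm(plan=[0.01,0,0,0,0.02,0,0,0,0.03,0,0,0,0.03,0,0,0,0.03,0,0,0])

```text
time_s: 30.63
position: [0.5652, 0.1179, 0.0555]
orientation: [-0.0, 0.999, -0.052, -0.003]
force: [-9.7, 1.3, 7.2]
grip_width: 0.0
```

Request:
step_arm(plan=[-0.1,0,0,0,-0.14,0,-0.06,0,-0.14,0,-0.18,0,-0.14,0,-0.3,0,-0.14,0.1,-0.42,0,-0.14,0.2,-0.54,0,-0.14,0.3,-0.6,0,-0.14,0.3,-0.6,0], hand=0)

```text
time_s: 31.3
position: [0.5182, 0.0256, 0.2409]
orientation: [0.0, 0.998, -0.056, 0.004]
force: [1.0, -0.5, -0.6]
grip_width: 0.0426
```

```bash
cat > knob.py <<'E'
from h import *
import sys
def knob(tag):
    p=cv2.imread(f'pics/{tag}_top.png');up=cv2.resize(p,None,fx=4,fy=4,interpolation=cv2.INTER_CUBIC)
    f=lambda x,y,z:onz('top',(x+.5)/4-.5,(y+.5)/4-.5,z)
    g=up.min(2); m=(g>190).astype(np.uint8); M=np.zeros_like(m); M[450:690,1165:1370]=1; m&=M
    n,l,st,ce=cv2.connectedComponentsWithStats(m); i=1+st[1:,4].argmax()
    cs,_=cv2.findContours((l==i).astype(np.uint8),cv2.RETR_EXTERNAL,cv2.CHAIN_APPROX_NONE); h=cv2.convexHull(max(cs,key=len))
    P=np.array([f(*q[0],.128)[:2] for q in h],np.float32); e=cv2.fitEllipse(P); c=np.array(e[0]); print('ring',e)
    hull=np.zeros_like(m); cv2.fillConvexPoly(hull,h,1); hull=cv2.erode(hull,np.ones((3,3)))
    d=((g<120)&(hull>0)).astype(np.uint8); n,l,st,ce=cv2.connectedComponentsWithStats(d)
    for i in range(1,n):
        if st[i,4]>20:
            q=f(*ce[i],.131)[:2]; r=q-c; print('dark',ce[i].round(),st[i,4],'r',np.hypot(*r).round(4),'ang',np.degrees(np.arctan2(r[1],r[0])).round(2))
    # white line in the black knob
    kx,ky=proj('top',[c[0],c[1],.16])*4+1.5
    disk=np.zeros_like(m); cv2.circle(disk,(int(kx),int(ky)),36,1,-1)
    w=((g>110)&(disk>0)).astype(np.uint8); n,l,st,ce=cv2.connectedComponentsWithStats(w)
    for i in range(1,n):
        if st[i,4]>30:
            ys,xs=np.where(l==i); Q=np.array([f(x,y,.169)[:2] for x,y in zip(xs,ys)],np.float32); print('white',ce[i].round(),st[i,4],Q.mean(0),'rect',cv2.minAreaRect(Q), 'radial ang',np.degrees(np.arctan2(*(Q.mean(0)-c)[::-1])).round(1))
            a=np.linalg.svd(Q-Q.mean(0))[2][0]; print('  axis ang',np.degrees(np.arctan2(a[1],a[0])).round(1))
    C=cloud('top',np.load(f'pics/{tag}_top.npy')); m=(C[...,2]>.158)&(C[...,2]<.18)&(np.hypot(C[...,0]-c[0],C[...,1]-c[1])<.04)
    Q=C[m][:,:2].astype(np.float32)
    if len(Q)>20:print('bar',len(Q),Q.mean(0),cv2.minAreaRect(Q))
for t in sys.argv[1:]: print(t);knob(t)
E
python3 -c "from h import *
cap('o');go(.6745,.0218,.24,63.2)"; python3 knob.py a n o
```

```text
pos [0.5174 0.0309 0.2373] ang -6.19 j7 0.034 t 31.4 F [-0.3  0.6 -0.6] w 0.0422
FRAC [ 0.524  -0.0264 -0.0074] yaw -0.771 yawdeg -69.39 dist mm 157
a
ring ((0.6759757399559021, 0.02173767238855362), (0.1251126527786255, 0.12745961546897888), 0.31097760796546936)
dark [1267.  595.] 3646 r 0.0022 ang -39.37
white [1260.  563.] 864 [0.68818825 0.02526214] rect ((0.6840741038322449, 0.022749202325940132), (0.030492067337036133, 0.04915643110871315), 1.9666931629180908) radial ang 16.1
  axis ang -88.4
white [1255.  598.] 602 [0.6628948  0.02844018] rect ((0.6633429527282715, 0.028224129229784012), (0.011388319544494152, 0.02731216698884964), 63.88132095336914) radial ang 152.9
  axis ang 154.3
bar 108 [0.67158395 0.02134206] ((0.6729022860527039, 0.02156160958111286), (0.014329939149320126, 0.054545801132917404), 63.32377624511719)
n
ring ((0.6761340498924255, 0.0215297881513834), (0.12719711661338806, 0.1296657770872116), 176.45066833496094)
dark [1267.  595.] 3491 r 0.0021 ang -38.93
white [1263.  563.] 911 [0.68792385 0.02297123] rect ((0.6835481524467468, 0.021596428006887436), (0.0
[... 454 characters left out ...]
dial ang',np.degrees(np.arctan2(*(Q.mean(0)-c)[::-1])).round(1))
                                      ~^^^^^^^^^^
  File "knob.py", line 5, in <lambda>
    f=lambda x,y,z:onz('top',(x+.5)/4-.5,(y+.5)/4-.5,z)
                   ~~~^^^^^^^^^^^^^^^^^^^^^^^^^^^^^^^^^
  File "h.py", line 16, in onz
    o,d=ray(n,u,v); return o+d*(z-o[2])/d[2]
        ~~~^^^^^^^
  File "h.py", line 12, in ray
    K,k1,R,t=cam(n); x=(u-K[0,2])/K[0,0];y=(v-K[1,2])/K[1,1]
             ~~~^^^
  File "h.py", line 9, in cam
    c=env.calibration(n); K=np.array(c["camera_matrix"],float);R,_=cv2.Rodrigues(np.array(c["rvec"],float));t=np.array(c["tvec"],float).ravel()
ValueError: time passes only in moves, steps and waits
```

Request:
step_arm(plan=[0,0,0,0])

```text
time_s: 31.48
position: [0.5167, 0.0333, 0.2355]
orientation: [-0.0, 0.999, -0.052, -0.0]
force: [-0.2, -0.2, -0.3]
grip_width: 0.0426
```

```bash
python3 - <<'E'
s=open('h.py').read()
s=s.replace('''    c=env.calibration(n); K''','''    if n in _c: return _c[n]
    c=env.calibration(n); K''').replace('''ravel()
    return K,float(c["k1"]),R,t''','''ravel()
    _c[n]=(K,float(c["k1"]),R,t); return _c[n]''').replace("def cam(n)","_c={}\ndef cam(n)")
open('h.py','w').write(s)
k=open('knob.py').read()
k=k.replace("d=((g<120)&(hull>0))","rr=np.zeros_like(m);cv2.circle(rr,tuple(int(v) for v in (proj('top',[c[0],c[1],.13])*4+1.5)),63,1,-1);d=((g<170)&(hull>0)&(rr==0))")
open('knob.py','w').write(k)
E
python3 knob.py a n
```

```text
a
ring ((0.6759757399559021, 0.02173767238855362), (0.1251126527786255, 0.12745961546897888), 0.31097760796546936)
dark [1192.  604.] 136 r 0.052 ang 94.83
white [1260.  563.] 864 [0.68818825 0.02526214] rect ((0.6840741038322449, 0.022749202325940132), (0.030492067337036133, 0.04915643110871315), 1.9666931629180908) radial ang 16.1
  axis ang -88.4
white [1255.  598.] 602 [0.6628948  0.02844018] rect ((0.6633429527282715, 0.028224129229784012), (0.011388319544494152, 0.02731216698884964), 63.88132095336914) radial ang 152.9
  axis ang 154.3
bar 108 [0.67158395 0.02134206] ((0.6729022860527039, 0.02156160958111286), (0.014329939149320126, 0.054545801132917404), 63.32377624511719)
n
ring ((0.6761340498924255, 0.0215297881513834), (0.12719711661338806, 0.1296657770872116), 176.45066833496094)
dark [1193.  604.] 97 r 0.0514 ang 94.91
white [1263.  563.] 911 [0.68792385 0.02297123] rect ((0.6835481524467468, 0.021596428006887436), (0.049206167459487915, 0.03159499168395996), 89.40098571777344) radial ang 7.0
  axis ang -93.2
white [1256.  597.] 637 [0.6631961 0.0282803] rect ((0.6636117100715637, 0.02810089662671089), (0.012008445337414742, 0.027306124567985535), 63.76999282836914) radial ang 152.4
  axis ang 154.3
bar 107 [0.671995   0.02118282] ((0.6736384630203247, 0.021324850618839264), (0.014446637593209743, 0.05359795689582825), 62.0867805480957)
```

Request:
step_arm(plan=[0.05,0,0,-0.08,0.15,-0.02,0,-0.16,0.25,-0.02,0,-0.24,0.35,-0.02,0,-0.32,0.45,-0.02,0,-0.4,0.5,-0.02,0,-0.48,0.52,-0.02,0,-0.55,0.52,-0.02,0,-0.6])

```text
time_s: 32.15
position: [0.6736, 0.0237, 0.2329]
orientation: [-0.001, 0.912, 0.41, -0.001]
force: [0.0, -0.1, -0.9]
grip_width: 0.043
```

```bash
python3 -c "
from h import *
go(.675,.0216,.2,63.2)"
```

```text
pos [0.6736 0.0237 0.2329] ang 48.44 j7 0.9 t 32.15 F [ 0.  -0.1 -0.9] w 0.043
FRAC [-0.0019  0.0085  0.1097] yaw -0.164 yawdeg -14.76 dist mm 33
```

Request:
step_arm(plan=[0,0.008,0.03,-0.08,0,0.008,0.06,-0.164,0,0.008,0.1,-0.164,0,0.008,0.1,-0.164,0,0.008,0.1,-0.164])

```text
time_s: 32.57
position: [0.6737, 0.022, 0.2039]
orientation: [-0.001, 0.854, 0.521, -0.001]
force: [0.1, 0.4, 0.8]
grip_width: 0.0429
```

```bash
python3 -c "
from h import *
go(.675,.0216,.146,63.2)"
```

```text
pos [0.6737 0.022  0.2039] ang 62.77 j7 1.122 t 32.57 F [0.1 0.4 0.8] w 0.0429
FRAC [0.001  0.0052 0.193 ] yaw -0.0048 yawdeg -0.43 dist mm 58
```

Request:
step_arm(plan=[0,0.003,0.05,-0.005,0,0.003,0.1,-0.005,0,0.003,0.15,-0.005,0,0.003,0.19,-0.005,0,0.003,0.19,-0.005,0,0.003,0.19,-0.005])

```text
time_s: 33.07
position: [0.6751, 0.0206, 0.1486]
orientation: [-0.0, 0.852, 0.524, -0.0]
force: [0.4, 0.8, 0.1]
grip_width: 0.0428
```

Request:
step_arm(plan=[0,0,0,0,0,0,0,0,0,0,0,0,0,0,0,0,0,0,0,0], hand=1, force=30)

```text
time_s: 33.48
position: [0.6765, 0.0216, 0.1503]
orientation: [0.0, 0.851, 0.524, 0.002]
force: [2.5, 4.4, 5.0]
grip_width: 0.0134
```

```bash
python3 -c "
from h import *
go(.675,.0216,.146,4.9)"
```

```text
pos [0.6765 0.0216 0.1503] ang 63.26 j7 1.142 t 33.48 F [2.5 4.4 5. ] w 0.0134
FRAC [-0.0023 -0.0045  0.0143] yaw 0.6484 yawdeg 58.36 dist mm 5
```

Request:
step_arm(plan=[0,0,0,0.05,0,0,0,0.1,0,0,0,0.15,0,0,0,0.2,0,0,0,0.25,0,0,0,0.3,0,0,0,0.33,0,0,0,0.33])

```text
time_s: 34.15
position: [0.6761, 0.0212, 0.1503]
orientation: [-0.0, 0.958, 0.287, 0.001]
force: [-0.0, 2.9, 6.7]
grip_width: 0.0131
```

Request:
step_arm(plan=[0,0,0,0.05,0,0,0,0.1,0,0,0,0.15,0,0,0,0.2,0,0,0,0.25,0,0,0,0.29,0,0,0,0.32,0,0,0,0.32])

```text
time_s: 34.82
position: [0.6756, 0.0211, 0.1503]
orientation: [-0.001, 0.999, 0.04, 0.001]
force: [-1.9, 4.1, 8.2]
grip_width: 0.0131
```

```bash
python3 -c "
from h import *
go(.675,.0216,.146,4.9)"
```

```text
pos [0.6756 0.0211 0.1503] ang 4.57 j7 0.313 t 34.82 F [-1.9  4.1  8.2] w 0.0131
FRAC [-0.0018 -0.0018  0.0143] yaw -0.0037 yawdeg -0.33 dist mm 4
```

Release, rise and clear the view.

Request:
step_arm(plan=[0,0,0,0,0,0,0,0,0,0,0,0,0,0,0,0,0,0,0,0], hand=0)

```text
time_s: 35.23
position: [0.6751, 0.0199, 0.1487]
orientation: [0.0, 0.999, 0.041, -0.0]
force: [0.2, -0.6, 0.1]
grip_width: 0.0424
```

Request:
step_arm(plan=[0,0,-0.06,0,0,0,-0.14,0,0,0,-0.24,0,-0.1,0,-0.3,0,-0.2,0.1,-0.3,0,-0.3,0.2,-0.3,0,-0.42,0.25,-0.3,0,-0.55,0.4,-0.3,0])

```text
time_s: 35.9
position: [0.5285, -0.0977, 0.2387]
orientation: [-0.001, 0.999, 0.042, -0.001]
force: [1.2, -1.0, -0.6]
grip_width: 0.0429
```

Request:
step_arm(plan=[-0.1,0.1,0,0,-0.15,0.2,0,0,-0.15,0.3,0,0,-0.15,0.3,0,0,-0.15,0.3,0,0])

```text
time_s: 36.32
position: [0.4932, -0.1939, 0.2391]
orientation: [0.0, 0.999, 0.039, 0.0]
force: [0.6, 1.4, -0.1]
grip_width: 0.0425
```

```bash
python3 -c "
from h import *
cap('q');go(.68,.186,.24,4.9)
p=cv2.imread('pics/q_top.png')
cv2.imwrite('pics/q1.png',cv2.resize(p[80:215,215:360],None,fx=4,fy=4,interpolation=cv2.INTER_CUBIC))
cv2.imwrite('pics/q2.png',cv2.resize(cv2.imread('pics/q_scene.png')[180:330,225:425],None,fx=4,fy=4,interpolation=cv2.INTER_CUBIC))"; python3 knob.py q
```

```text
pos [ 0.4938 -0.1913  0.2387] ang 4.72 j7 0.655 t 36.42 F [0.3 0.4 0.5] w 0.0431
FRAC [ 0.7219 -1.2024 -0.0039] yaw -0.002 yawdeg -0.18 dist mm 421
q
ring ((0.6761907339096069, 0.02151469513773918), (0.12741424143314362, 0.13023746013641357), 0.3284991681575775)
dark [1193.  603.] 94 r 0.0515 ang 94.92
white [1258.  568.] 1592 [0.68396676 0.02618672] rect ((0.6842898726463318, 0.022752776741981506), (0.02970859408378601, 0.048923593014478683), 5.546940326690674) radial ang 31.0
  axis ang -67.1
bar 112 [0.67256594 0.02141164] ((0.6735482215881348, 0.022322122007608414), (0.014732586219906807, 0.05220811069011688), 5.689976215362549)
```

View pics/q1.png

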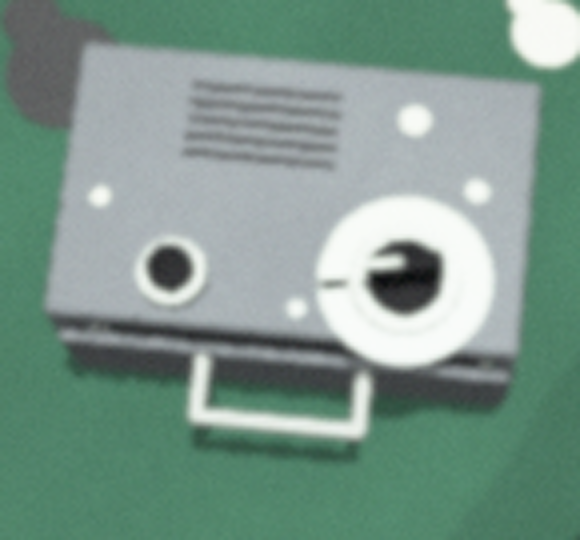

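View pics/q2.png

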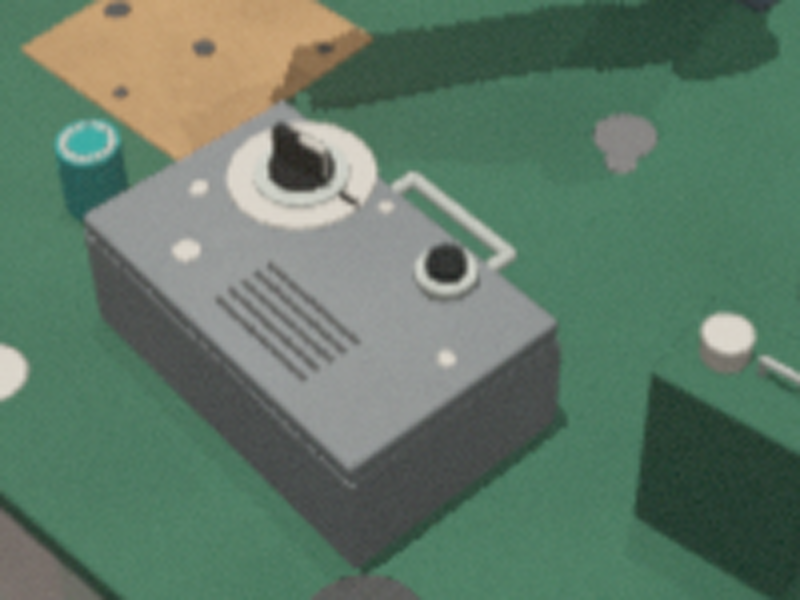

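Request:
step_arm(plan=[0.05,-0.1,0,0,0.1,-0.22,0,0,0.17,-0.35,0,0,0.24,-0.48,0,0,0.31,-0.61,0,0,0.38,-0.73,0,0,0.45,-0.85,0,0,0.5,-0.9,0,0], hand=1)

```text
time_s: 37.08
position: [0.621, 0.0971, 0.2382]
orientation: [-0.001, 0.999, 0.045, -0.001]
force: [0.6, 0.6, 0.9]
grip_width: 0.0002
```

```bash
python3 -c "
from h import *
go(.6797,.186,.2,0)"
```

```text
pos [0.621  0.0971 0.2382] ang 5.11 j7 0.157 t 37.08 F [0.6 0.6 0.9] w 0.0002
FRAC [ 0.2213 -0.2775  0.1277] yaw 0.0568 yawdeg 5.11 dist mm 113
```

Request:
step_arm(plan=[0.11,-0.14,0.03,0,0.18,-0.23,0.06,0,0.22,-0.28,0.1,0,0.22,-0.28,0.12,0,0.22,-0.28,0.12,0,0.22,-0.28,0.12,0,0.22,-0.28,0.12,0])

```text
time_s: 37.67
position: [0.6797, 0.178, 0.2036]
orientation: [0.0, 0.999, 0.041, 0.0]
force: [-0.3, 0.2, 0.0]
grip_width: -0.0001
```

```bash
python3 -c "
from h import *
go(.6797,.186,.153,0)"
```

```text
pos [0.6797 0.178  0.2036] ang 4.67 j7 0.057 t 37.67 F [-0.3  0.2  0. ] w -0.0001
FRAC [ 0.0021 -0.0267  0.1686] yaw 0.0519 yawdeg 4.67 dist mm 51
```

Request:
step_arm(plan=[0,-0.02,0.04,0,0,-0.02,0.08,0,0,-0.02,0.12,0,0,-0.02,0.15,0,0,-0.02,0.15,0,0,-0.02,0.15,0])

```text
time_s: 38.17
position: [0.679, 0.1842, 0.1569]
orientation: [0.0, 0.999, 0.041, -0.001]
force: [-0.2, 0.9, -0.2]
grip_width: -0.0001
```

```bash
python3 -c "
from h import *
go(.6797,.186,.141,4.7)"
```

```text
pos [0.679  0.1842 0.1569] ang 4.68 j7 0.069 t 38.17 F [-0.2  0.9 -0.2] w -0.0001
FRAC [ 0.0028 -0.0057  0.0531] yaw -0.0002 yawdeg -0.02 dist mm 16
```

Press: command down ~18 mm, hold.

Request:
step_arm(plan=[0,0,0.02,0,0,0,0.04,0,0,0,0.05,0,0,0,0.056,0,0,0,0.056,0,0,0,0.056,0])

```text
time_s: 38.67
position: [0.6802, 0.1844, 0.1417]
orientation: [-0.0, 0.999, 0.041, 0.001]
force: [1.0, -1.0, 5.3]
grip_width: 0.0001
```

Request:
step_arm(plan=[0,0,0.006,0,0,0,0.012,0,0,0,0.012,0,0,0,0.012,0,0,0,0.012,0])

```text
time_s: 39.08
position: [0.6803, 0.1843, 0.1409]
orientation: [-0.001, 0.999, 0.041, 0.002]
force: [-6.0, -0.8, 24.4]
grip_width: 0.0001
```

Bottomed (24 N at z 0.141). Release.

Request:
step_arm(plan=[0,0,-0.05,0,0,0,-0.1,0,0,0,-0.2,0,0,0,-0.3,0,-0.1,0.1,-0.35,0,-0.25,0.2,-0.35,0,-0.4,0.3,-0.35,0,-0.5,0.4,-0.35,0])

```text
time_s: 39.75
position: [0.5574, 0.0726, 0.2422]
orientation: [-0.0, 0.999, 0.042, -0.0]
force: [0.1, -0.5, 1.0]
grip_width: -0.0003
```

Request:
step_arm(plan=[-0.15,0.14,0,0,-0.2,0.28,0,0,-0.2,0.42,0,0,-0.2,0.56,0,0,-0.2,0.7,0,0,-0.2,0.7,0,0,-0.2,0.7,0,0])

```text
time_s: 40.33
position: [0.5161, -0.1471, 0.2428]
orientation: [0.001, 0.999, 0.037, 0.0]
force: [-0.4, -0.5, 0.2]
grip_width: 0.0001
```

```bash
python3 -c "
from h import *
cap('r');go(.68,.186,.24,4.9)
p=cv2.imread('pics/r_top.png')
cv2.imwrite('pics/r1.png',cv2.resize(p[80:215,215:360],None,fx=4,fy=4,interpolation=cv2.INTER_CUBIC))
C=cloud('top',np.load('pics/r_top.npy'))
m=(C[...,2]>.14)&(C[...,2]<.156)&(np.hypot(C[...,0]-.68,C[...,1]-.186)<.012);print('btn z',C[m][:,2].mean(),m.sum())
"; python3 knob.py r
```

```text
pos [ 0.5167 -0.1418  0.2422] ang 4.58 j7 0.557 t 40.43 F [-0.3  1.6  0. ] w 0.0001
FRAC [ 0.6301 -1.0457  0.0073] yaw -0.0035 yawdeg -0.32 dist mm 366
btn z 0.14884466000453958 55
r
ring ((0.6762177348136902, 0.021544963121414185), (0.12730856239795685, 0.12987782061100006), 3.7444021701812744)
dark [1193.  603.] 99 r 0.0514 ang 94.97
white [1258.  568.] 1579 [0.6840544  0.02626268] rect ((0.6844336986541748, 0.02316124550998211), (0.029238248243927956, 0.04900411516427994), 7.7162184715271) radial ang 31.0
  axis ang -66.7
bar 114 [0.67240965 0.02155476] ((0.674012303352356, 0.02230645902454853), (0.015253933146595955, 0.052226047962903976), 6.13486909866333)
```

View pics/r1.png

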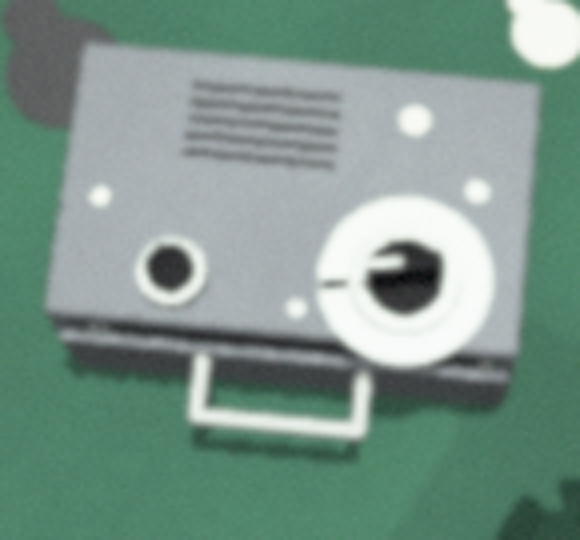

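View pics/r_scene.png

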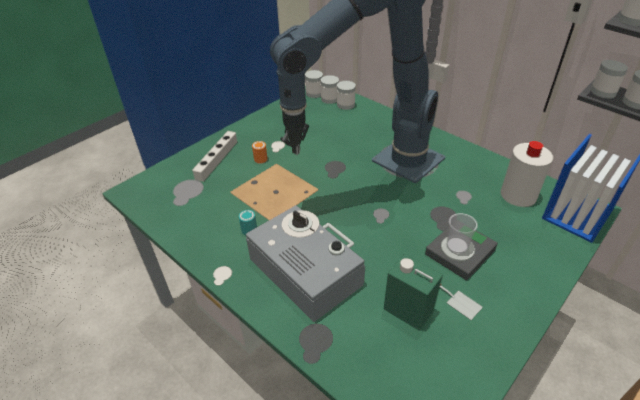

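Request:
step_arm(plan=[0,0,0,0,0,0,0,0,0,0,0,0])

```text
time_s: 40.68
position: [0.5173, -0.1398, 0.2423]
orientation: [-0.0, 0.999, 0.042, -0.0]
force: [0.5, 0.2, 0.4]
grip_width: -0.0003
```

```bash
python3 -c "
from h import *
print(env.finish_job())"
```

```text
the job is handed in; nothing more can be done
None
```

I did every step in order and handed the job in at about 41 s; it gave no verdict. I pulled the tray out to its stop and stood both grey tins from the sheet in it. I then pushed the tray home, turned the knob about 58° clockwise to the tab, pressed the start button until it bottomed and let it go.

**Last checks:**
- **Knob:** the bar points at 96° and the tab is at 95°, so it is about 1° off, against the 8.6° allowed.
- **Button:** it bottomed at 24 N, about 8 mm down. Afterwards its top was back at its starting height (0.149 m).
- **Tray:** a picture taken after I let go of the handle put it roughly 3 mm further out than the push had ended. I pushed it again with closed fingers and it met its stop at about 10 N. It still looks the same in the later pictures, so the 3 mm is probably measuring error.
- **Tins:** both were standing on the tray floor in the last pictures before I closed it. Inside the closed shaker they can't be seen, so that was not rechecked.
- **Solvent can, beaker, spatula:** they look unmoved in the final scene picture, but I did not measure them. The orange and turquoise look-alikes were not touched.

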